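# Set up the counter display: lock in two shelf brackets, lay the shelf, set out the goods

## Robot

A 6-joint arm with a two-finger parallel gripper is mounted at the origin on the work surface. World frame = base frame: x ahead of the robot, y to its left, z up, the work surface at z = 0. Lengths are in m, angles in rad, forces in N, time in s.
With the tool pointing down it reaches from about 0.3 to 0.775 m from the base axis. Payload 14.6 kg.
Tool frame: the origin (TCP) lies on the centre line of the jaws, within the pads' length; the fingertips stand 19 mm ahead of it and the grasp point (between the pads) is the TCP; y points along the fingers, x is the direction in which the jaws open and shut, and the axes are right-handed (so a half turn about y gives the same grasp; the last joint's range is limited). The gripper opens to 94 mm and grips with 3 to 60 N. Pads are 16 mm wide; open, the fingers measure 119 mm over their backs; the gripper's body (75 mm by 177 mm) begins 78 mm behind the grasp point.
Start: joints at [-1.295, 0.3, 1.521, -0, 1.321, -0.067], TCP at [0.185, -0.518, 0.224] pointing down, gripper open.
Joint ranges: [-3.03, 3.03], [-0.79, 2.21], [0.23, 2.52], [-1.04, 4.18], [0, 3.07], [-2.55, 2.55]. Speed limits (rad/s): [2.22, 2.22, 2.57, 3.14, 3.14, 3.14].

## Interface

Orientations are given as [roll, pitch, yaw] about the fixed x, y, z axes, in that order (R = Rz(yaw) Ry(pitch) Rx(roll)).
In Python, from station import get_obs, cams, workorder gives the robot as it stands.
- The arm moves only by the shell command python3 -m handwheel 'ROWS' [FORCE]. ROWS is JSON, a list of rows, each an object of numbers: "fingers": the opening, from -1 (shut) to 1 (fully open); "x", "y", "z": the shift along the tool's x, y, z in m; "spin": the turn about the tool's y in degrees. In form: [{"fingers": .., "x": .., "y": .., "z": .., "spin": ..}, ...]. A call has exactly 10 rows; each row is the pose to reach, as a shift and turn from the pose commanded when the call began, along the tool's axes at that moment; what a row does not reach only later rows make up. A row lasts 1/10 s, in which the tool goes at most 50 mm and 8.59 degrees, less where a joint would pass 70% of its speed; a pose out of reach is approached as far as the arm can. A call with a gripper value outside its range is refused whole. The fingers move at their own pace and stop on an object; FORCE is the grip in N (left out, the last holds). Time passes only in rows, so rows that repeat a pose let the fingers close, or fill a call up. It gives the time, the measured TCP pose, the force and the opening at its end, in the units of the state.
- get_obs(): the state, without advancing time (a new reading comes with each control period).
- cams.camera(name): name is "side" or "top" or "wrist"; returns (picture, depth): 480x640x3 uint8, red, green, blue; 480x640 float32, m along the optical axis (not along the pixel's ray), 0 where there is no reading.
- cams.get_calibration(name): a dict with "fx", "fy", "cx", "cy" (pixels), "dist" ([k1, k2, p1, p2, k3] as OpenCV has them; the pictures are not rectified), "view" (4x4, takes a point from world to camera coordinates). Camera axes: x right, y down, z forward; pixel columns grow to the right and rows downward; lengths in m; the calibration is good to about 2 mm. A picture is of the moment at which its call begins: read the wrist's pose just before it. get_calibration takes no time and is no camera call; for the wrist camera it gives the pose at the moment of the call.
- workorder.hand_in(): hands the job in, once; it reports no verdict.
The state is a dict: "time_s": time; "qpos": joint angles; "joint_vel": joint speeds; "tau": joint torques, N m; "ee_pos": TCP position; "eef_rot": TCP orientation; "force": force on the tool from outside, world axes, zero at the start; "moment": the same for the moment, N m; "grip_width": finger opening in m.
Only numpy, scipy, OpenCV 4.12 (cv2) and the standard library are available. Lean on these libraries where they do the work, as an engineer would, in place of code of your own. Each camera call takes 0.05 s, during which the arm holds its last target. There are 200 camera calls.

## Task

Set up the display stand on the shop counter: hook both brackets into the slots marked with blue stickers, one on each upright, and press each down until it is locked fully home, then lay the blue shelf board flat and centred on them between their stops, and stand the owl figurine upright in the middle of the shelf. Stand each of the paint jars that are there upright and centred on the spot of its own colour on the stand's base board, at any time, and leave the notebooks, pen cup and tape dispenser where they are.

Things in the scene. Friction and masses are not known exactly. Their poses are not given: they have to be found in the camera images.
- stand: display stand, fixed: white base board 355 x 350 x 20 high with two aluminium slotted uprights (40 wide, 340 high, 200 apart) at its far edge, slotted fronts facing the robot. Origin: on the counter, mid-way between the uprights in the plane of their fronts; x horizontal into the uprights, y left, z up; its points share these axes. The base board reaches 295 in front of the uprights
- slot_left (a point): bottom edge (mid-width, front face) of the upper marked slot of the left (+y) upright. Each upright has six teardrop slots, 50 apart in height: 30 high, 13 wide, narrowing to 9 in the lowest 10; wall 4 thick. Two neighbouring slots per upright are marked by blue round stickers on both sides: a bracket's two claws go in there. z 195 above the counter
- slot_right (a point): the same point on the right (-y) upright. To lock: bracket square to the upright and 15 (10 to 20) above its final height, push the claws in until the plate meets the upright, then press down till it stops
- clip_left (a joint): spring clip inside the left upright behind the upper marked slot: it pushes out on the claw with 3 to 7 N (m, grows as it is pushed in, 0 to 0.008), so the bracket does not drop home by itself: keep the plate against the upright and press down, roughly 10 to 20 N
- clip_right (a joint): the same in the right upright
- shelf_place (a point): where shelf_mid lies once the board rests on both locked brackets: mid-way between the uprights, 104 in front of their faces, 16 below slot_left's height. The board's long side lies along y; it has 4 play to the stops either way in x. Loaded brackets droop by about 0.03 rad, so it ends up to 3 lower
- armA_grip (a point): one of two identical dark steel brackets, standing on its lower edge on the counter. Arm 140 long, 16 wide, 40 high, then a rear plate 5 thick, 40 wide, 85 high, with two hooked claws. This point: mid-width, half-way up the arm (20 above its lower edge), 90 before the plate's rear face, near the centre of mass; grip here from above, across the 16. x towards the claws, z up. About 0.3 kg
- armA_claw (a point): root of bracket A's upper claw, under its shank at the plate's rear face, 90 along x and 44 above armA_grip; same axes. The two claws, one 50 below the other, are 7 wide, stick out 13: a shank 10 high, its end hooked 10 further down (20 high in all). Locked, this point lies within about 2 of slot_left or slot_right
- armB_grip (a point): the same point of the other bracket. On the arm's top two black stops, 8 long and 12 high, bound the shelf seat of 66: one at the outer end, the other 63 to 71 before the plate's rear face
- armB_claw (a point): the same point of bracket B
- shelf_mid (a point): centre of the shelf board: flat blue board with a white edge line, 58 (x) by 260 (y), 16 thick (z), lying on the counter, about 0.18 kg
- owl_mid (a point): centre of the gripped part of a terracotta-coloured owl figurine, 29 above its foot: upright body of 44 diameter, 58 high to the shoulders, 78 with the ears, about 0.15 kg; z up
- jar_red_mid (a point): centre (23 above the foot) of the red paint jar, a round jar of 42 diameter and 46 high, z up, about 0.09 kg; None when there is no such jar today
- jar_yellow_mid (a point): centre (23 above the foot) of the yellow paint jar, a round jar of 42 diameter and 46 high, z up, about 0.09 kg; None when there is no such jar today
- jar_green_mid (a point): centre (23 above the foot) of the green paint jar, a round jar of 42 diameter and 46 high, z up, about 0.09 kg; None when there is no such jar today
- jar_blue_mid (a point): centre (23 above the foot) of the blue paint jar, a round jar of 42 diameter and 46 high, z up, about 0.09 kg; None when there is no such jar today
- spot_red (a point): centre of the red round spot with a white centre (58 diameter) on the top of the stand's base board (20 above the counter), near its front edge; spots are 78 apart
- spot_yellow (a point): centre of the yellow round spot with a white centre (58 diameter) on the top of the stand's base board (20 above the counter), near its front edge; spots are 78 apart
- spot_green (a point): centre of the green round spot with a white centre (58 diameter) on the top of the stand's base board (20 above the counter), near its front edge; spots are 78 apart
- spot_blue (a point): centre of the blue round spot with a white centre (58 diameter) on the top of the stand's base board (20 above the counter), near its front edge; spots are 78 apart
- notebooks: pile of notebooks (bystander), 107 x 150 x 44, origin under its centre
- pen_cup: black pen cup with pencils (bystander), 72 diameter, 95 high, 155 with pencils, origin under its centre
- tape_dispenser: grey tape dispenser (bystander), 140 x 55 x 85, origin under its centre

How it is judged:
On the way, in this order (a step that is already met when the one before it is completed fails the run):
1. both brackets hooked into the marked slots and pressed fully home ((((distance between armA_claw and slot_left below 0.004 m and angle between armA_claw's own z axis and vertical below 0.08 rad and angle between the x axis of armA_claw and the x axis of slot_left, either way round below 0.12 rad) and (distance between armB_claw and slot_right below 0.004 m and angle between armB_claw's own z axis and vertical below 0.08 rad and angle between the x axis of armB_claw and the x axis of slot_right, either way round below 0.12 rad)) or ((distance between armA_claw and slot_right below 0.004 m and angle between armA_claw's own z axis and vertical below 0.08 rad and angle between the x axis of armA_claw and the x axis of slot_right, either way round below 0.12 rad) and (distance between armB_claw and slot_left below 0.004 m and angle between armB_claw's own z axis and vertical below 0.08 rad and angle between the x axis of armB_claw and the x axis of slot_left, either way round below 0.12 rad)))), for 0.3 s.
2. the shelf lies on both brackets ((((distance between armA_claw and slot_left below 0.004 m and angle between armA_claw's own z axis and vertical below 0.08 rad and angle between the x axis of armA_claw and the x axis of slot_left, either way round below 0.12 rad) and (distance between armB_claw and slot_right below 0.004 m and angle between armB_claw's own z axis and vertical below 0.08 rad and angle between the x axis of armB_claw and the x axis of slot_right, either way round below 0.12 rad)) or ((distance between armA_claw and slot_right below 0.004 m and angle between armA_claw's own z axis and vertical below 0.08 rad and angle between the x axis of armA_claw and the x axis of slot_right, either way round below 0.12 rad) and (distance between armB_claw and slot_left below 0.004 m and angle between armB_claw's own z axis and vertical below 0.08 rad and angle between the x axis of armB_claw and the x axis of slot_left, either way round below 0.12 rad))) and x of shelf_mid in the frame of shelf_place between -0.009 and 0.009 m and y of shelf_mid in the frame of shelf_place between -0.02 and 0.02 m and z of shelf_mid in the frame of shelf_place between -0.006 and 0.006 m and angle between shelf_mid's own z axis and vertical below 0.07 rad and angle between the y axis of shelf_mid and the y axis of shelf_place, either way round below 0.08 rad), for 0.3 s.
3. the owl stands in the middle of the shelf (all of step 2 and x of owl_mid in the frame of shelf_mid between -0.02 and 0.02 m and y of owl_mid in the frame of shelf_mid between -0.03 and 0.03 m and z of owl_mid in the frame of shelf_mid between 0.032 and 0.042 m and angle between owl_mid's own z axis and vertical below 0.12 rad), for 0.3 s.
At the end, for the whole second after the job is handed in: One bracket per upright, upper claw root within 4 mm of its marked slot bottom; shelf within 9 mm (depth), 20 mm (length), 6 mm (height) of its place, level; owl upright within 30 mm along and 20 mm across of the shelf's middle; each jar upright within 12 mm of its colour's spot; all let go (all of step 3 and horizontal distance between jar_red_mid and spot_red below 0.012 m and z of jar_red_mid in the frame of spot_red between 0.018 and 0.028 m and angle between each of jar_red_mid, jar_yellow_mid, jar_green_mid, jar_blue_mid's own z axis and vertical below 0.12 rad and horizontal distance between jar_yellow_mid and spot_yellow below 0.012 m and z of jar_yellow_mid in the frame of spot_yellow between 0.018 and 0.028 m and horizontal distance between jar_green_mid and spot_green below 0.012 m and z of jar_green_mid in the frame of spot_green between 0.018 and 0.028 m and horizontal distance between jar_blue_mid and spot_blue below 0.012 m and z of jar_blue_mid in the frame of spot_blue between 0.018 and 0.028 m); the robot touches nothing.
It fails at once if the notebook pile is pushed more than 25 mm (distance of notebooks from where it was at the start of the episode above 0.025 m).
It fails at once if the pen cup is pushed more than 25 mm (distance of pen_cup from where it was at the start of the episode above 0.025 m).
It fails at once if the tape dispenser is pushed more than 25 mm (distance of tape_dispenser from where it was at the start of the episode above 0.025 m).
Of jar_red, jar_yellow, jar_green, jar_blue only 2 to 4 are there at a start; the rules pass over those that are not, and their reading is None.
At some moment in a run one of jar_red, jar_yellow, jar_green, jar_blue may be knocked a few centimetres aside while the robot is not near it.
It also fails if it takes over 210 s, if anything falls off the work surface, if the arm or the gripper's body presses on something with over 40 N, if the wrist force passes 120 N, or if a joint passes its speed limit or range.

## Working session

There is one attempt and no reset: what is moved stays moved. The work goes in short steps, Python scripts to look and compute and a shell command to move; the robot and the scene stay as the last step left them, time stands still between calls to the robot, and variables do not carry over. Pictures are saved under pics/ and viewed, about 12 in all and at most 16, crops included, and the job is handed in when it is done.

```bash
ls; mkdir -p pics
cat > h.py <<'E'
import numpy as np, cv2, json
from station import get_obs, cams
from scipy.spatial.transform import Rotation as Ro
def snap(name):
    c=cams.get_calibration(name); p,d=cams.camera(name); return p,d,c
def save(p,f): cv2.imwrite('pics/'+f, cv2.cvtColor(p,cv2.COLOR_RGB2BGR))
def cloud(d,c):
    K=np.array([[c['fx'],0,c['cx']],[0,c['fy'],c['cy']],[0,0,1]]);h,w=d.shape
    u,v=np.meshgrid(np.arange(w),np.arange(h))
    n=cv2.undistortPoints(np.stack([u,v],-1).reshape(-1,1,2).astype(np.float32),K,np.array(c['dist'])).reshape(h,w,2)
    P=np.dstack([n*d[...,None],d]); V=np.linalg.inv(np.array(c['view']))
    W=P@V[:3,:3].T+V[:3,3]; W[d==0]=np.nan
    return W
def R(o=None):
    o=o or get_obs(); return Ro.from_euler('xyz',o['eef_rot']).as_matrix()
def proj(pts,c):
    K=np.array([[c['fx'],0,c['cx']],[0,c['fy'],c['cy']],[0,0,1]]);V=np.array(c['view'])
    r,_=cv2.Rodrigues(V[:3,:3]); return cv2.projectPoints(np.array(pts,float).reshape(-1,3),r,V[:3,3],K,np.array(c['dist']))[0].reshape(-1,2)
E
python3 - <<'E'
from h import *
o=get_obs();print({k:np.round(v,3).tolist() for k,v in o.items()}); print(R().round(3))
for n in('top','side'):
    p,d,c=snap(n);save(p,n+'0.png');np.savez('/tmp/'+n+'0.npz',p=p,W=cloud(d,c)); V=np.linalg.inv(np.array(c['view']));print(n,V[:3,3].round(3),V[:3,2].round(3),c['fx'])
E
```

```text
pics
{'time_s': 0.0, 'qpos': [-1.295, 0.3, 1.522, -0.0, 1.321, -0.067], 'joint_vel': [-0.001, 0.002, 0.001, 0.0, 0.0, -0.0], 'tau': [0.001, -53.181, -35.274, 0.071, 0.024, -0.0], 'ee_pos': [0.185, -0.518, 0.224], 'eef_rot': [-1.571, 0.001, -1.228], 'force': [-0.327, -0.718, -0.726], 'moment': [-0.033, -0.006, 0.049], 'grip_width': 0.094}
[[ 0.336 -0.     0.942]
 [-0.942  0.001  0.336]
 [-0.001 -1.     0.   ]]
top [0.507 0.027 1.291] [ 0.025  0.018 -1.   ] 457.52036477822116
side [-0.181 -0.784  1.204] [ 0.479  0.534 -0.697] 505.1973887469278
```

View pics/top0.png

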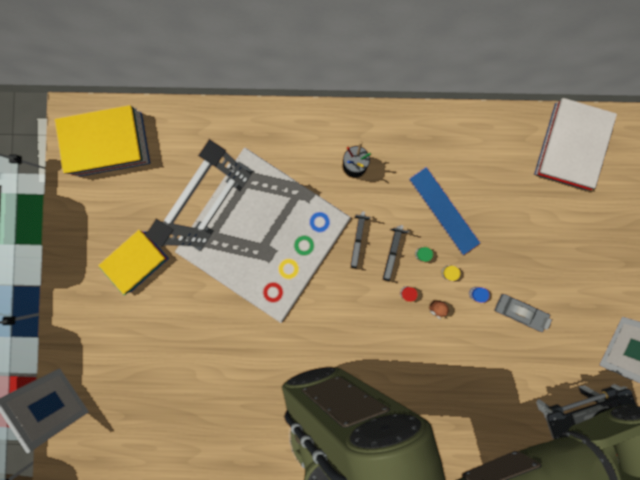

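View pics/side0.png

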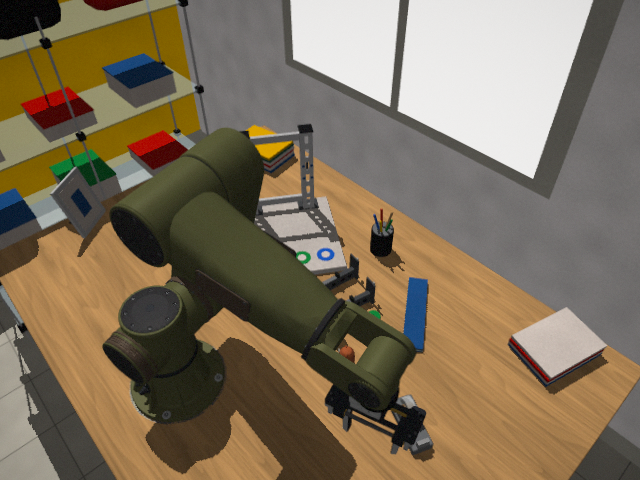

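Top view: the stand is at the left, with its front edge from (348,215) to (283,320). The brackets are at (360,240) and (395,253) and the shelf at (445,210). The jars are green (425,255), yellow (453,273), red (410,294) and blue (481,295); the owl is at (440,309), the tape dispenser at (523,313) and the pen cup at (355,160). All four jars are present. The side view agrees, though the arm hides part of it.

```bash
cat > m0.py <<'E'
from h import *
z=np.load('/tmp/top0.npz');p,W=z['p'],z['W'];hsv=cv2.cvtColor(p,cv2.COLOR_RGB2HSV)
def win(u0,u1,v0,v1):
    m=np.zeros(p.shape[:2],bool);m[v0:v1,u0:u1]=1;return m
H=W[...,2]
def rep(n,m):
    P=W[m]; r=cv2.minAreaRect((P[:,:2]*1000).astype(np.float32)); print(n,len(P),'med',np.median(P,0).round(4),'rect',np.round(r[0],1),np.round(r[1],1),round(r[2],1))
print('table z',np.nanmedian(H[350:370,100:200]))
for n,b in dict(green=(410,440,243,268),yellow=(440,468,262,285),red=(397,424,284,308),blue=(468,494,284,308)).items(): rep(n,win(*b)&(H>.038)&(H<.06))
rep('owl',win(424,458,296,326)&(H>.04)); 
rep('shelf',win(400,490,155,265)&(H>.01)&(H<.025)); rep('tape',win(490,560,285,340)&(H>.015))
rep('bA',win(345,375,205,275)&(H>.02));rep('bB',win(378,410,220,290)&(H>.02))
for n,b in dict(bA=(345,375,205,275),bB=(378,410,220,290)).items():
    m=win(*b);
    for lo,hi in((.03,.044),(.046,.06),(.06,.1)): 
        if (m&(H>lo)&(H<hi)).sum()>3: rep(n+str(lo),m&(H>lo)&(H<hi))
rep('board',win(160,355,140,325)&(H>.012)&(H<.028)); 
rep('uptop',win(130,250,130,260)&(H>.33)&(H<.36)); rep('pen',win(335,385,135,180)&(H>.08))
sat=hsv[...,1]>90; hu=hsv[...,0].astype(int)
for n,b,h in(('sred',(258,288,278,306),0),('syel',(275,302,255,282),25),('sgr',(292,318,232,258),60),('sbl',(306,333,208,236),110)):
    m=win(*b)&(hsv[...,1]>110)&(np.minimum((hu-h)%180,(h-hu)%180)<18); rep(n,m)
E
python3 m0.py
```

```text
table z 0.0008829441924329551
green 191 med [ 0.5082 -0.2311  0.0476] rect [ 508.1 -232.4] [38.  41.6] 1.4
yellow 194 med [ 0.4588 -0.3049  0.0473] rect [ 458.6 -305.7] [37.9 41.4] 2.4
red 190 med [ 0.399  -0.1921  0.047 ] rect [ 398.6 -192. ] [38.7 40.7] 3.4
blue 200 med [ 0.4019 -0.383   0.0473] rect [ 402.1 -384.7] [40.9 40.6] 65.5
owl 239 med [ 0.3636 -0.2686  0.0661] rect [ 362.  -271.6] [44.  43.5] 39.7
shelf 2007 med [ 0.629  -0.2897  0.017 ] rect [ 598.6 -246.2] [260.2 168.8] 36.0
tape 1085 med [ 0.3564 -0.4901  0.0442] rect [ 354.  -506.7] [141.4  55.5] 66.7
bA 402 med [ 0.5487 -0.049   0.0421] rect [539.6 -53.7] [149.7  62.1] 7.1
bB 452 med [ 0.5088 -0.1466  0.0417] rect [ 495.3 -151.2] [174.   69.8] 4.9
bA0.03 251 med [ 0.5364 -0.0495  0.0409] rect [536.6 -52.6] [ 33.6 139.8] 86.8
bA0.046 47 med [ 0.5364 -0.0459  0.0522] rect [533.3 -49.5] [ 33. 140.] 80.3
bA0.06 50 med [ 0.6045 -0.06    0.0828] rect [609.  -59.2] [38.  14.2] 82.4
bB0.03 271 med [ 0.5031 -0.1453  0.0405] rect [ 495.1 -151.4] [164.4  63.5] 3.3
bB0.046 62 med [ 0.4542 -0.1438  0.0516] rect [ 491.5 -147.6] [168.7  67.7] 8.1
bB0.06 55 med [ 0.572  -0.1613  0.083 ] rect [ 575.6 -161.9] [40.3 15.2] 77.6
board 14697 med [0.5452 0.2034 0.021 ] rect [577.5 192.8] [497.1 461.8] 65.9
uptop 995 med [0.6117 0.3398 0.3447] rect [624.4 329.9] [ 46.  243.8] 57.9
pen 624 med [ 0.752  -0.0385  0.0971] rect [752.3 -37.9] [69.3 70.1] 63.9
sred 194 med [0.3928 0.1786 0.0218] rect [392.6 180.4] [50.2 53.7] 0.5
syel 215 med [nan nan nan] rect [457.7 137.8] [52.3 53.8] 9.6
sgr 140 med [0.525  0.0975 0.0216] rect [525.   97.7] [50.1 47.6] 1.4
sbl 172 med [nan nan nan] rect [nan nan] [0. 0.] 0.0
```

Run:
```python
from h import *
p,d,c=snap('wrist');save(p,'w0.png');V=np.linalg.inv(np.array(c['view']));o=get_obs();T=R(o).T
print('cam in tool',(T@(V[:3,3]-o['ee_pos'])).round(3),(T@V[:3,:3]).round(3).tolist(),c['fx'])
a=cv2.imread('pics/top0.png')[120:340,130:570];cv2.imwrite('pics/topc.png',cv2.resize(a,None,fx=1.8,fy=1.8,interpolation=2))
```

```text
cam in tool [ 0.001 -0.16   0.067] [[1.0, 0.0, -0.0], [0.0, -0.233, 0.972], [0.0, -0.972, -0.233]] 394.60449188176864
```

```bash
cat >> h.py <<'E'
def go(pos,psi=None,o=None):
    """pos world TCP target, psi = yaw (deg) of tool z in world; prints row numbers"""
    o=o or get_obs();M=R(o);d=M.T@(np.array(pos)-o['ee_pos']);a=np.degrees(np.arctan2(M[1,2],M[0,2]))
    s=0 if psi is None else -(((psi-a+180)%360)-180)   # spin about tool y (down)
    j=np.degrees(o['qpos'])
    print('row x %.4f y %.4f z %.4f spin %.2f | psi now %.2f j6 %.1f j1 %.1f dist %.3f'%(*d,s,a,j[5],j[0],np.linalg.norm(d)))
E
cat > m1.py <<'E'
from h import *
z=np.load('/tmp/top0.npz');p,W=z['p'],z['W'];hsv=cv2.cvtColor(p,cv2.COLOR_RGB2HSV);H=W[...,2]
hu=hsv[...,0].astype(int);S=[]
for n,b,h in(('sred',(258,288,278,306),0),('syel',(275,302,255,282),25),('sgr',(292,318,232,258),60),('sbl',(306,333,208,236),110)):
    m=np.zeros(H.shape,bool);m[b[2]:b[3],b[0]:b[1]]=1
    m&=(hsv[...,1]>110)&(np.minimum((hu-h)%180,(h-hu)%180)<18)&(H>.01)&(H<.03)
    c=cv2.minEnclosingCircle((W[m][:,:2]*1000).astype(np.float32));print(n,np.round(c[0],1),c[1]);S.append(c[0])
S=np.array(S);print('gaps',np.linalg.norm(np.diff(S,axis=0),axis=1).round(1));v=S[0]-S[3];yaw=np.degrees(np.arctan2(v[1],v[0]))-90;print('stand yaw spots',yaw,'mid',S.mean(0))
m=(H>.33)&(H<.36);m[:,:130]=0;m[:,250:]=0;m[:130]=0;m[265:]=0
r=np.radians(58);ex=np.array([np.cos(r),np.sin(r)]);ey=np.array([-ex[1],ex[0]])
P=W[m][:,:2]*1000
for y in(58,57,59):
    r=np.radians(y);ex=np.array([np.cos(r),np.sin(r)]);ey=np.array([-ex[1],ex[0]]);q=np.c_[P@ex,P@ey];yc=(np.percentile(q[:,1],1)+np.percentile(q[:,1],99))/2
    L=q[q[:,1]>yc+85];Rr=q[q[:,1]<yc-85]
    print(y,'yc',yc,'L x',np.percentile(L[:,0],[2,98]),'y',np.percentile(L[:,1],[2,98]),'R x',np.percentile(Rr[:,0],[2,98]),'y',np.percentile(Rr[:,1],[2,98]),'mid spots',S.mean(0)@ex,S.mean(0)@ey)
# brackets
for n,b in dict(A=(345,375,205,275),B=(378,410,220,290)).items():
    m=np.zeros(H.shape,bool);m[b[2]:b[3],b[0]:b[1]]=1
    m&=(H>.03)&(H<.1)&(hsv[...,2]<110)&(hsv[...,1]<120); k,l,st,_=cv2.connectedComponentsWithStats(m.astype(np.uint8)); m=l==1+st[1:,4].argmax()
    P=W[m];arm=P[P[:,2]<.06][:,:2]; vx,vy,x0,y0=cv2.fitLine(arm.astype(np.float32),cv2.DIST_HUBER,0,.01,.01).ravel()
    if vx<0: vx,vy=-vx,-vy
    t=(P[:,:2]-[x0,y0])@[vx,vy]; hi=t[P[:,2]>.075]; print(n,m.sum(),'yaw',np.degrees(np.arctan2(vy,vx)),'t',np.percentile(t,[1,99]),'plate t',np.percentile(hi,[5,50,95]),'zmax',P[:,2].max())
    g=np.percentile(t,1)+.055; print('  grip',x0+vx*g,y0+vy*g,'alt',x0+vx*(np.percentile(hi,95)-.09),y0+vy*(np.percentile(hi,95)-.09))
E
python3 m1.py; python3 -c "
from h import *
go([0.54,-0.05,0.25],172)"
```

```text
sred [393.2 180.1] 27.248231887817383
syel [458.8 138.1] 27.49309730529785
sgr [525.   96.8] 25.48253059387207
sbl [590.9  55.3] 26.259767532348633
gaps [77.9 78.  77.9]
stand yaw spots 57.74565782672559 mid [491.95427704 117.53904438]
58 yc -354.7794779145224 L x [589.1755049  632.65579577] y [-269.07648603 -233.52250225] R x [588.61048097 631.86831673] y [-475.90854086 -440.47641783] mid spots 360.37481133532356 -354.9146841219506
57 yc -343.96054791598004 L x [593.49440758 636.94669275] y [-258.22841976 -222.92528389] R x [596.40118375 639.78483516] y [-465.28869711 -429.72296735] mid spots 366.51403982389905 -348.5712212193075
59 yc -365.38968804831154 L x [584.63452731 628.10876864] y [-279.51606911 -244.09473056] R x [580.55194921 624.06639416] y [-486.5120027  -451.25145539] mid spots 354.1258091881862 -361.1500365736744
A 185 yaw -7.318882 t [-0.04361244  0.03641691] plate t [0.03299602 0.03452516 0.03650628] zmax 0.08927798113028262
  grip 0.5804639420801355 -0.05634562822470722 alt 0.5161112817052579 -0.0480803055686186
B 271 yaw -16.408525 t [-0.08903581  0.05069472] plate t [0.0466027  0.04904251 0.05103854] zmax 0.09210626414581924
  grip 0.49014274136862435 -0.1383159402629721 alt 0.48541770379189403 -0.13692452220713178
row x -0.3213 y -0.0257 z 0.4918 spin -152.36 | psi now 19.64 j6 -3.8 j1 -74.2 dist 0.588
```

```bash
python3 -m handwheel '[{"fingers":1,"x":-0.03,"y":-0.02,"z":0.045,"spin":-8},{"fingers":1,"x":-0.06,"y":-0.04,"z":0.09,"spin":-16},{"fingers":1,"x":-0.09,"y":-0.06,"z":0.13,"spin":-24},{"fingers":1,"x":-0.12,"y":-0.08,"z":0.17,"spin":-32},{"fingers":1,"x":-0.15,"y":-0.1,"z":0.21,"spin":-40},{"fingers":1,"x":-0.18,"y":-0.12,"z":0.25,"spin":-48},{"fingers":1,"x":-0.2,"y":-0.12,"z":0.29,"spin":-56},{"fingers":1,"x":-0.22,"y":-0.12,"z":0.33,"spin":-64},{"fingers":1,"x":-0.24,"y":-0.12,"z":0.37,"spin":-72},{"fingers":1,"x":-0.26,"y":-0.12,"z":0.4,"spin":-80}]' 40
python3 -c "
from h import *
go([0.52,-0.10,0.33],168)"
```

```text
time_s: 1.15
ee_pos: [0.4753, -0.1368, 0.3445]
eef_rot: [-1.571, -0.0, 0.174]
force: [1.8, -1.6, -0.6]
grip_width: 0.0941
row x 0.0504 y 0.0145 z 0.0285 spin -68.02 | psi now 99.98 j6 -30.3 j1 -20.3 dist 0.060
```

```bash
python3 -m handwheel '[{"fingers":1,"x":0.005,"y":0.002,"z":0.003,"spin":-8},{"fingers":1,"x":0.01,"y":0.004,"z":0.006,"spin":-16},{"fingers":1,"x":0.02,"y":0.006,"z":0.01,"spin":-24},{"fingers":1,"x":0.03,"y":0.008,"z":0.015,"spin":-32},{"fingers":1,"x":0.04,"y":0.01,"z":0.02,"spin":-40},{"fingers":1,"x":0.05,"y":0.014,"z":0.028,"spin":-48},{"fingers":1,"x":0.05,"y":0.014,"z":0.028,"spin":-56},{"fingers":1,"x":0.05,"y":0.014,"z":0.028,"spin":-64},{"fingers":1,"x":0.05,"y":0.014,"z":0.028,"spin":-68},{"fingers":1,"x":0.05,"y":0.014,"z":0.028,"spin":-68}]'
python3 - <<'E'
from h import *
o=get_obs();p,d,c=snap('wrist');save(p,'w1.png');W=cloud(d,c);np.savez('/tmp/w1.npz',p=p,W=W)
print(o['ee_pos'])
h=W[...,2].copy();h[np.isnan(h)]=0
vis=np.clip(h/0.1*255,0,255).astype(np.uint8);cv2.imwrite('/tmp/w1h.png',vis)
E
```

```text
time_s: 2.15
ee_pos: [0.5188, -0.1026, 0.3302]
eef_rot: [-1.57, -0.0, 1.356]
force: [0.1, 0.4, -0.5]
grip_width: 0.0936
[ 0.51875635 -0.10264966  0.33021348]
```

View pics/w1.png

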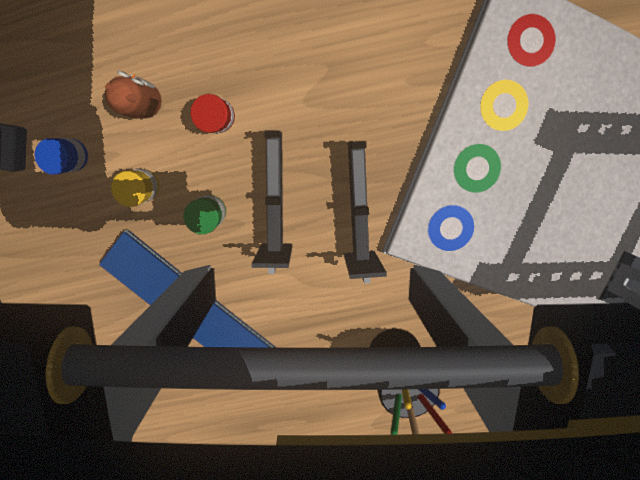

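Wrist view: the two brackets stand at (273,195) and (358,205), each with its plate toward the image bottom. The jars, owl and spots show clearly at the top.

```bash
cat > m2.py <<'E'
from h import *
z=np.load('/tmp/w1.npz');p,W=z['p'],z['W'];H=W[...,2]
for n,b in dict(B=(240,310,122,282),A=(330,390,132,290)).items():
    m=np.zeros(H.shape,bool);m[b[2]:b[3],b[0]:b[1]]=1
    P=W[m&(H>.033)&(H<.1)];arm=P[P[:,2]<.045]
    vx,vy,x0,y0=cv2.fitLine(arm[:,:2].astype(np.float32),cv2.DIST_HUBER,0,.01,.01).ravel()
    if vx<0: vx,vy=-vx,-vy
    t=(P[:,:2]-[x0,y0])@[vx,vy]; s=(P[:,:2]-[x0,y0])@[-vy,vx]; a=(P[:,2]<.045);a1=a&(t<.03)
    # edge-mid centreline from bins
    ts=np.arange(-.05,.05,.004);mid=[(np.percentile(s[a&(abs(t-q)<.003)],3)+np.percentile(s[a&(abs(t-q)<.003)],97))/2 for q in ts];k=np.polyfit(ts,mid,1)
    yaw=np.degrees(np.arctan2(vy,vx)+np.arctan(k[0]))
    e=np.array([np.cos(np.radians(yaw)),np.sin(np.radians(yaw))]);o=np.array([x0,y0])+np.array([-vy,vx])*k[1]
    T=(P[:,:2]-o)@e;S=(P[:,:2]-o)@[-e[1],e[0]]
    print(n,'yaw',yaw.round(2),'arm T',np.percentile(T[a],[.5,99.5]).round(4),'width',np.percentile(S[a1],[3,97]).round(4),'ztop arm',np.median(P[a,2]).round(4))
    pl=P[:,2]>.06;st=(P[:,2]>.047)&(P[:,2]<.056)
    print('  plate T',np.percentile(T[pl],[2,50,98]).round(4),'S',np.percentile(S[pl],[2,98]).round(4),'zmax',P[:,2].max().round(4),'stops T',np.percentile(T[st],[1,25,50,75,99]).round(4))
    end=np.percentile(T,.5); g=o+e*(end+.055);print('  grip from outer end (rear-145)',g.round(4))
E
python3 m2.py
```

```text
Traceback (most recent call last):
  File "m2.py", line 10, in <module>
    ts=np.arange(-.05,.05,.004);mid=[(np.percentile(s[a&(abs(t-q)<.003)],3)+np.percentile(s[a&(abs(t-q)<.003)],97))/2 for q in ts];k=np.polyfit(ts,mid,1)
                                      ~~~~~~~~~~~~~^^^^^^^^^^^^^^^^^^^^^^^^
IndexError: index -1 is out of bounds for axis 0 with size 0
```

```bash
sed -i 's/ts=np.arange(-.05,.05,.004);/ts=np.array([q for q in np.arange(-.06,.06,.004) if (a\&(abs(t-q)<.003)).sum()>20]);/; s/np.polyfit(ts,mid,1)/np.polyfit(ts,mid,1)/' m2.py; python3 m2.py
```

```text
B yaw -12.66 arm T [-0.0658  0.0658] width [-0.0075  0.0076] ztop arm 0.0394
  plate T [0.065  0.0657 0.0797] S [-0.0194  0.0194] zmax 0.0863 stops T [-0.0742 -0.0689  0.0016  0.0649  0.0659]
  grip from outer end (rear-145) [ 0.4868 -0.1421]
A yaw -8.25 arm T [-0.0666  0.0653] width [-0.0077  0.0076] ztop arm 0.0394
  plate T [0.0646 0.0653 0.0785] S [-0.0192  0.0197] zmax 0.0861 stops T [-0.0743 -0.069   0.0012  0.0646  0.0656]
  grip from outer end (rear-145) [ 0.519  -0.0479]
```

```bash
python3 -c "
from h import *
go([0.519,-0.048,0.12],171.75);go([0.519,-0.048,0.025],171.75)"
```

```text
row x 0.0534 y 0.2103 z 0.0115 spin -4.21 | psi now 167.54 j6 -92.7 j1 -15.2 dist 0.217
row x 0.0534 y 0.3053 z 0.0114 spin -4.21 | psi now 167.54 j6 -92.7 j1 -15.2 dist 0.310
```

```bash
python3 -m handwheel '[{"fingers":-0.1,"x":0.01,"y":0.03,"z":0.002,"spin":-1},{"fingers":-0.1,"x":0.02,"y":0.06,"z":0.004,"spin":-2},{"fingers":-0.1,"x":0.03,"y":0.09,"z":0.006,"spin":-3},{"fingers":-0.1,"x":0.04,"y":0.12,"z":0.009,"spin":-4},{"fingers":-0.1,"x":0.05,"y":0.15,"z":0.0115,"spin":-4.2},{"fingers":-0.1,"x":0.0534,"y":0.18,"z":0.0115,"spin":-4.2},{"fingers":-0.1,"x":0.0534,"y":0.2,"z":0.0115,"spin":-4.2},{"fingers":-0.1,"x":0.0534,"y":0.21,"z":0.0115,"spin":-4.2},{"fingers":-0.1,"x":0.0534,"y":0.21,"z":0.0115,"spin":-4.2},{"fingers":-0.1,"x":0.0534,"y":0.21,"z":0.0115,"spin":-4.2}]'
python3 - <<'E'
from h import *
go([0.519,-0.048,0.025],171.75)
p,d,c=snap('wrist');W=cloud(d,c);o=get_obs();M=R(o)
# arm top in tool frame
Q=(W-o['ee_pos'])@M; m=(W[...,2]>.034)&(W[...,2]<.044)&(abs(Q[...,0])<.03)&(Q[...,2]>-.06)&(Q[...,2]<.06)
q=Q[m];print(len(q)); 
for z in np.arange(-.03,.06,.01):
    s=q[abs(q[:,2]-z)<.004]
    if len(s)>30: print(z.round(3),np.percentile(s[:,0],[3,97]).round(4))
s=Q[(W[...,2]>.046)&(W[...,2]<.06)&(abs(Q[...,0])<.03)];print('stops z',np.percentile(s[:,2],[1,99]))
E
```

```text
time_s: 3.2
ee_pos: [0.5194, -0.0483, 0.1214]
eef_rot: [-1.572, -0.0, 1.427]
force: [0.6, -0.3, 0.4]
grip_width: 0.0421
row x 0.0002 y 0.0964 z 0.0006 spin 0.03 | psi now 171.78 j6 -91.1 j1 -9.3 dist 0.096
3643
-0.03 [-0.0071  0.0079]
-0.02 [-0.007   0.0084]
-0.01 [-0.007   0.0084]
0.0 [-0.007   0.0083]
0.01 [-0.0069  0.0082]
0.02 [-0.0068  0.0081]
0.03 [-0.0069  0.008 ]
0.04 [-0.0074  0.0079]
0.05 [-0.007   0.0076]
stops z [-0.02477056  0.05675439]
```

```bash
python3 -m handwheel '[{"fingers":-0.1,"x":0.0006,"y":0.03,"z":0.0005,"spin":0},{"fingers":-0.1,"x":0.0006,"y":0.055,"z":0.0005,"spin":0},{"fingers":-0.1,"x":0.0006,"y":0.075,"z":0.0005,"spin":0},{"fingers":-0.1,"x":0.0006,"y":0.088,"z":0.0005,"spin":0},{"fingers":-0.1,"x":0.0006,"y":0.096,"z":0.0005,"spin":0},{"fingers":-0.1,"x":0.0006,"y":0.096,"z":0.0005,"spin":0},{"fingers":-1,"x":0.0006,"y":0.096,"z":0.0005,"spin":0},{"fingers":-1,"x":0.0006,"y":0.096,"z":0.0005,"spin":0},{"fingers":-1,"x":0.0006,"y":0.096,"z":0.0005,"spin":0},{"fingers":-1,"x":0.0006,"y":0.096,"z":0.0005,"spin":0}]' 60
python3 -m handwheel '[{"fingers":-1,"x":0,"y":0,"z":0,"spin":0},{"fingers":-1,"x":0,"y":-0.01,"z":0,"spin":0},{"fingers":-1,"x":0,"y":-0.03,"z":0,"spin":0},{"fingers":-1,"x":0,"y":-0.06,"z":0,"spin":0},{"fingers":-1,"x":0,"y":-0.1,"z":0,"spin":0},{"fingers":-1,"x":0,"y":-0.14,"z":0,"spin":0},{"fingers":-1,"x":0,"y":-0.18,"z":0,"spin":0},{"fingers":-1,"x":0,"y":-0.21,"z":0,"spin":0},{"fingers":-1,"x":0,"y":-0.22,"z":0,"spin":0},{"fingers":-1,"x":0,"y":-0.22,"z":0,"spin":0}]'
python3 -c "
from h import *
go([0.58,0.09,0.28],238)"
```

```text
time_s: 4.25
ee_pos: [0.5189, -0.0474, 0.025]
eef_rot: [-1.572, -0.0, 1.428]
force: [-1.8, -0.1, 3.4]
grip_width: 0.0158
time_s: 5.25
ee_pos: [0.5186, -0.0474, 0.245]
eef_rot: [-1.572, 0.0, 1.428]
force: [0.1, -0.3, -4.6]
grip_width: 0.0157
row x 0.1448 y -0.0349 z -0.0413 spin -66.16 | psi now 171.84 j6 -91.1 j1 -9.3 dist 0.155
```

```bash
python3 -m handwheel '[{"fingers":-1,"x":0.01,"y":-0.005,"z":-0.003,"spin":-4},{"fingers":-1,"x":0.03,"y":-0.01,"z":-0.006,"spin":-10},{"fingers":-1,"x":0.05,"y":-0.02,"z":-0.01,"spin":-18},{"fingers":-1,"x":0.07,"y":-0.03,"z":-0.015,"spin":-26},{"fingers":-1,"x":0.09,"y":-0.035,"z":-0.02,"spin":-34},{"fingers":-1,"x":0.11,"y":-0.035,"z":-0.025,"spin":-42},{"fingers":-1,"x":0.13,"y":-0.035,"z":-0.03,"spin":-50},{"fingers":-1,"x":0.14,"y":-0.035,"z":-0.035,"spin":-58},{"fingers":-1,"x":0.145,"y":-0.035,"z":-0.041,"spin":-64},{"fingers":-1,"x":0.145,"y":-0.035,"z":-0.041,"spin":-66}]'
python3 - <<'E'
from h import *
z=np.load('/tmp/w1.npz');p,W=z['p'],z['W'];hsv=cv2.cvtColor(p,cv2.COLOR_RGB2HSV);H=W[...,2];hu=hsv[...,0].astype(int)
for n,b,h in(('red',(500,562,8,72),0),('yel',(475,535,75,135),25),('gr',(448,505,140,196),60),('bl',(422,480,200,255),110)):
    m=np.zeros(H.shape,bool);m[b[2]:b[3],b[0]:b[1]]=1
    m&=(hsv[...,1]>110)&(np.minimum((hu-h)%180,(h-hu)%180)<18)&(H>.01)&(H<.03)
    c=cv2.minEnclosingCircle((W[m][:,:2]*1000).astype(np.float32));print(n,np.round(c[0],1),c[1],np.median(H[m]))
o=get_obs();p,d,c=snap('wrist');save(p,'w2.png');np.savez('/tmp/w2.npz',p=p,W=cloud(d,c),ee=o['ee_pos'],R=R(o))
p,d,c=snap('side');save(p[100:280,200:400],'s2.png');np.savez('/tmp/s2.npz',p=p,W=cloud(d,c))
a=cv2.resize(p[110:260,220:360],None,fx=3,fy=3,interpolation=2)
w=cv2.imread('pics/w2.png');b=np.zeros((480,800,3),np.uint8);b[:,:]=0
s=cv2.cvtColor(a,cv2.COLOR_RGB2BGR);out=np.zeros((480+0,640,3),np.uint8);out[:]=w;cv2.imwrite('pics/w2s.png',np.hstack([cv2.resize(w,(440,330)),cv2.resize(s[:,:],(355,330))]))
E
```

```text
time_s: 6.25
ee_pos: [0.5797, 0.0909, 0.2764]
eef_rot: [-1.568, -0.003, 2.585]
force: [0.5, -0.8, -3.0]
grip_width: 0.0155
red [393.  180.3] 29.852516174316406 0.020123599596066466
yel [458.5 139.1] 29.258012771606445 0.020172265893688007
gr [524.5  97.8] 28.281572341918945 0.020134377760950478
bl [590.8  56.3] 29.03131675720215 0.020031363080009607
```

View pics/w2s.png

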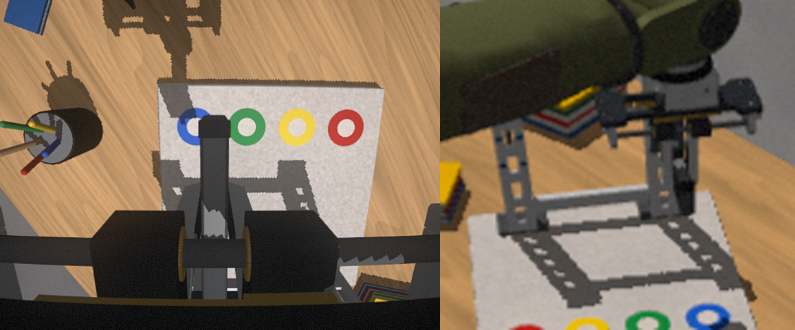

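The wrist view shows the held bracket with the spots ahead of it. The closed fingers hide the uprights there, and the side crop shows both uprights' fronts. I'll fit the front faces from the top and side clouds.

Run:
```python
from h import *
y=np.radians(57.83);ex=np.array([np.cos(y),np.sin(y)]);ey=np.array([-ex[1],ex[0]])
S=np.array([[393.1,180.2],[458.7,138.6],[524.8,97.3],[590.9,55.8]])/1000;m=S.mean(0);print('spots mid in (ex,ey)',m@ex,m@ey)
for f in('top0','side0','s2'):
    W=np.load('/tmp/%s.npz'%f)['W'].reshape(-1,3);W=W[~np.isnan(W[:,0])]
    X=W[:,:2]@ex;Y=W[:,:2]@ey-m@ey
    b=(X>.55)&(X<.66)&(abs(Y)<.15)
    for n,c in(('L',.1),('R',-.1)):
        for lo,hi in((.04,.12),(.14,.22),(.24,.31)):
            k=b&(abs(Y-c)<.03)&(W[:,2]>lo)&(W[:,2]<hi)
            if k.sum()>40:
                x=X[k];yy=Y[k];h,e=np.histogram(x,np.arange(.55,.66,.002));j=h.argmax();g=abs(x-e[j]-.001)<.004
                print(f,n,lo,k.sum(),'front mode',(e[j]+.001).round(4),'med',np.median(x[g]).round(4),'Y',np.percentile(yy[g],[2,98]).round(4))
```

```text
spots mid in (ex,ey) 0.3617530911187691 -0.35354464684961007
top0 L 0.04 177 front mode 0.593 med 0.594 Y [0.0806 0.1194]
top0 L 0.14 199 front mode 0.593 med 0.594 Y [0.0808 0.1205]
top0 L 0.24 208 front mode 0.593 med 0.5939 Y [0.0807 0.1198]
top0 R 0.04 133 front mode 0.595 med 0.594 Y [-0.1191 -0.0798]
top0 R 0.14 142 front mode 0.593 med 0.594 Y [-0.1176 -0.0798]
top0 R 0.24 158 front mode 0.595 med 0.5942 Y [-0.1181 -0.0801]
side0 R 0.04 196 front mode 0.597 med 0.5966 Y [-0.1146 -0.0771]
side0 R 0.14 224 front mode 0.595 med 0.5957 Y [-0.1163 -0.0768]
side0 R 0.24 210 front mode 0.597 med 0.5967 Y [-0.1157 -0.0766]
s2 L 0.04 197 front mode 0.597 med 0.5968 Y [0.0843 0.1226]
s2 L 0.14 205 front mode 0.597 med 0.597 Y [0.0846 0.1225]
s2 R 0.04 141 front mode 0.597 med 0.5968 Y [-0.1116 -0.0762]
s2 R 0.14 43 front mode 0.595 med 0.595 Y [-0.0881 -0.0763]
```

```bash
cat >> h.py <<'E'
YAW=57.83;_y=np.radians(YAW);EX=np.array([np.cos(_y),np.sin(_y)]);EY=np.array([-EX[1],EX[0]]);XF=.5955;YC=-.3535
def st(x,y,z): return np.r_[(XF+x)*EX+(YC+y)*EY,z]      # stand frame -> world
def inst(w): w=np.array(w);return np.r_[w[:2]@EX-XF,w[:2]@EY-YC,w[2]]
def tilt(f=None):
    if f: z=np.load(f);W,ee,M=z['W'],z['ee'],z['R']
    else: o=get_obs();p,d,c=snap('wrist');W=cloud(d,c);ee=o['ee_pos'];M=R(o)
    Q=((W-ee)@M).reshape(-1,3);q=Q[(abs(Q[:,0])<.012)&(Q[:,2]>.012)&(Q[:,2]<.06)&(abs(Q[:,1]+.016)<.02)]
    b=[(z,np.median(q[abs(q[:,2]-z)<.003,1])) for z in np.arange(.014,.046,.004) if (abs(q[:,2]-z)<.003).sum()>20]
    k=np.polyfit(*np.array(b).T,1);print('top y in tool',np.round(b,4).tolist(),'slope',k.round(4),'x rng',np.percentile(q[:,0],[3,97]).round(4),'end z',np.percentile(q[:,2],99.5).round(4))
    for z in(.018,.03,.042):
        s=q[abs(q[:,2]-z)<.004,0]; print(z,np.percentile(s,[3,97]).round(4) if len(s) else None)
E
python3 -c "
from h import *
tilt('/tmp/w2.npz');print(inst(get_obs()['ee_pos']))
go(st(-.13,-.1,.171),YAW+180)"
```

```text
top y in tool [[0.014, -0.0148], [0.018, -0.0147], [0.022, -0.0148], [0.026, -0.0148], [0.03, -0.0148], [0.034, -0.0148], [0.038, -0.0147], [0.042, -0.0148]] slope [ 0.0012 -0.0148] x rng [-0.0076  0.0072] end z 0.0565
0.018 [-0.0077  0.0071]
0.03 [-0.0076  0.0074]
0.042 [-0.0074  0.0072]
[-0.21052929 -0.08878889  0.2768315 ]
row x -0.0116 y 0.1056 z -0.0808 spin 0.05 | psi now -122.12 j6 -142.6 j1 5.3 dist 0.133
```

```bash
python3 -m handwheel '[{"fingers":-1,"x":-0.001,"y":0.01,"z":-0.008,"spin":0},{"fingers":-1,"x":-0.003,"y":0.025,"z":-0.02,"spin":0},{"fingers":-1,"x":-0.005,"y":0.045,"z":-0.035,"spin":0},{"fingers":-1,"x":-0.008,"y":0.065,"z":-0.05,"spin":0},{"fingers":-1,"x":-0.01,"y":0.085,"z":-0.065,"spin":0},{"fingers":-1,"x":-0.0116,"y":0.1,"z":-0.076,"spin":0},{"fingers":-1,"x":-0.0116,"y":0.1056,"z":-0.0808,"spin":0},{"fingers":-1,"x":-0.0116,"y":0.1056,"z":-0.0808,"spin":0},{"fingers":-1,"x":-0.0116,"y":0.1056,"z":-0.0808,"spin":0},{"fingers":-1,"x":-0.0116,"y":0.1056,"z":-0.0808,"spin":0}]'
python3 - <<'E'
from h import *
o=get_obs();print(inst(o['ee_pos']),np.degrees(o['qpos']).round(1),o['force']);go(st(-.09,-.1,.171),YAW+180)
p,d,c=snap('side');q=proj([st(0,-.1,.195),st(0,-.1,.145),st(-.04,-.1,.215)],c);print(q.round(1))
u,v=q[0].astype(int);s=p[v-50:v+50,u-60:u+60];t,d,c=snap('top');q=proj([st(0,-.1,.195)],c);a,b=q[0].astype(int);print(q)
t=t[b-50:b+50,a-60:a+60];save(np.hstack([cv2.resize(i,(400,333),interpolation=cv2.INTER_CUBIC) for i in(s,t)]),'pre1.png')
E
```

```text
time_s: 7.35
ee_pos: [0.6327, 0.1522, 0.1748]
eef_rot: [-1.572, 0.001, 2.58]
force: [0.8, -0.3, -3.2]
grip_width: 0.0153
[-0.12978127 -0.10101768  0.17482472] [  10.3   32.3   72.4   -0.    75.2 -137.5] [ 0.8215111  -0.26195473 -3.1679676 ]
row x 0.0010 y 0.0039 z -0.0398 spin -0.02 | psi now -122.19 j6 -137.5 j1 10.3 dist 0.040
[[308.  168.4]
 [308.4 180.3]
 [309.8 170.6]]
[[233.04728411 169.40169448]]
```

View pics/pre1.png

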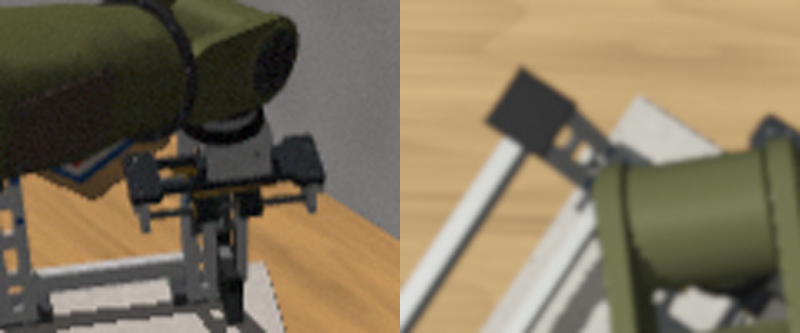

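The arm hides the slot from both cameras, so I'll advance slowly and watch the force.

```bash
python3 -m handwheel '[{"fingers":-1,"x":0.001,"y":0.004,"z":-0.004,"spin":0},{"fingers":-1,"x":0.001,"y":0.004,"z":-0.01,"spin":0},{"fingers":-1,"x":0.001,"y":0.004,"z":-0.015,"spin":0},{"fingers":-1,"x":0.001,"y":0.004,"z":-0.019,"spin":0},{"fingers":-1,"x":0.001,"y":0.004,"z":-0.022,"spin":0},{"fingers":-1,"x":0.001,"y":0.004,"z":-0.025,"spin":0},{"fingers":-1,"x":0.001,"y":0.004,"z":-0.028,"spin":0},{"fingers":-1,"x":0.001,"y":0.004,"z":-0.031,"spin":0},{"fingers":-1,"x":0.001,"y":0.004,"z":-0.034,"spin":0},{"fingers":-1,"x":0.001,"y":0.004,"z":-0.034,"spin":0}]'
cat > f.py <<'E'
from h import *
o=get_obs();f=o['force'];print('stand pos',inst(o['ee_pos']).round(4),'force stand',np.round([f[:2]@EX,f[:2]@EY,f[2]],1),'mom',np.round(o['moment'],2),'psi',np.degrees(np.arctan2(R(o)[1,2],R(o)[0,2])).round(2))
E
python3 f.py
```

```text
time_s: 8.45
ee_pos: [0.65, 0.1821, 0.1698]
eef_rot: [-1.571, 0.0, 2.581]
force: [0.5, 0.3, -3.1]
grip_width: 0.0159
stand pos [-0.0953 -0.0997  0.1698] force stand [ 0.5 -0.3 -3.1] mom [ 0.01 -0.04 -0.  ] psi -122.15
```

```bash
python3 -m handwheel '[{"fingers":-1,"x":0,"y":0,"z":-0.001,"spin":0},{"fingers":-1,"x":0,"y":0,"z":-0.002,"spin":0},{"fingers":-1,"x":0,"y":0,"z":-0.003,"spin":0},{"fingers":-1,"x":0,"y":0,"z":-0.004,"spin":0},{"fingers":-1,"x":0,"y":0,"z":-0.005,"spin":0},{"fingers":-1,"x":0,"y":0,"z":-0.0055,"spin":0},{"fingers":-1,"x":0,"y":0,"z":-0.006,"spin":0},{"fingers":-1,"x":0,"y":0,"z":-0.006,"spin":0},{"fingers":-1,"x":0,"y":0,"z":-0.006,"spin":0},{"fingers":-1,"x":0,"y":0,"z":-0.006,"spin":0}]'
python3 f.py
```

```text
time_s: 9.45
ee_pos: [0.6527, 0.1863, 0.1697]
eef_rot: [-1.569, -0.001, 2.58]
force: [-5.9, -7.1, -1.9]
grip_width: 0.0153
stand pos [-0.0903 -0.0998  0.1697] force stand [-9.2  1.2 -1.9] mom [-0.89  0.74  0.09] psi -122.18
```

```bash
python3 -m handwheel '[{"fingers":-1,"x":0,"y":0,"z":-0.001,"spin":0},{"fingers":-1,"x":0,"y":0.001,"z":-0.001,"spin":0},{"fingers":-1,"x":0,"y":0.002,"z":-0.001,"spin":0},{"fingers":-1,"x":0,"y":0.003,"z":-0.001,"spin":0},{"fingers":-1,"x":0,"y":0.004,"z":-0.001,"spin":0},{"fingers":-1,"x":0,"y":0.005,"z":-0.001,"spin":0},{"fingers":-1,"x":0,"y":0.006,"z":-0.001,"spin":0},{"fingers":-1,"x":0,"y":0.007,"z":-0.001,"spin":0},{"fingers":-1,"x":0,"y":0.008,"z":-0.001,"spin":0},{"fingers":-1,"x":0,"y":0.008,"z":-0.001,"spin":0}]'
python3 f.py
```

```text
time_s: 10.45
ee_pos: [0.6536, 0.1859, 0.1629]
eef_rot: [-1.569, 0.001, 2.579]
force: [-9.7, -15.6, 5.4]
grip_width: 0.0156
stand pos [-0.0902 -0.1008  0.1629] force stand [-18.3  -0.1   5.4] mom [-2.17  1.27 -0.  ] psi -122.24
```

```bash
python3 -m handwheel '[{"fingers":-1,"x":0,"y":0.001,"z":0,"spin":0},{"fingers":-1,"x":0,"y":0.002,"z":0,"spin":0},{"fingers":-1,"x":0,"y":0.003,"z":0,"spin":0},{"fingers":-1,"x":0,"y":0.004,"z":0,"spin":0},{"fingers":-1,"x":0,"y":0.005,"z":0,"spin":0},{"fingers":-1,"x":0,"y":0.006,"z":0,"spin":0},{"fingers":-1,"x":0,"y":0.007,"z":0,"spin":0},{"fingers":-1,"x":0,"y":0.008,"z":0,"spin":0},{"fingers":-1,"x":0,"y":0.008,"z":0,"spin":0},{"fingers":-1,"x":0,"y":0.008,"z":0,"spin":0}]'
python3 f.py; python3 -c "
from h import *
tilt()"
```

```text
time_s: 11.45
ee_pos: [0.6537, 0.186, 0.1551]
eef_rot: [-1.569, 0.001, 2.579]
force: [-10.8, -14.5, 6.5]
grip_width: 0.016
stand pos [-0.09   -0.1008  0.1551] force stand [-18.    1.4   6.5] mom [-2.1   1.25  0.06] psi -122.23
top y in tool [[0.014, -0.0145], [0.018, -0.0146], [0.022, -0.0145], [0.026, -0.0144], [0.03, -0.0145], [0.034, -0.0144], [0.038, -0.0143], [0.042, -0.0143]] slope [ 0.0101 -0.0147] x rng [-0.0077  0.0072] end z 0.0571
0.018 [-0.0077  0.0071]
0.03 [-0.0076  0.0073]
0.042 [-0.0075  0.0072]
```

```bash
python3 -m handwheel '[{"fingers":-1,"x":0,"y":0.0005,"z":0,"spin":0},{"fingers":-1,"x":0,"y":0.001,"z":0,"spin":0},{"fingers":-1,"x":0,"y":0.0015,"z":0,"spin":0},{"fingers":-1,"x":0,"y":0.002,"z":0,"spin":0},{"fingers":-1,"x":0,"y":0.0025,"z":0,"spin":0},{"fingers":-1,"x":0,"y":0.003,"z":0,"spin":0},{"fingers":-1,"x":0,"y":0.003,"z":0,"spin":0},{"fingers":-1,"x":0,"y":0.003,"z":0,"spin":0},{"fingers":-1,"x":0,"y":0.003,"z":0,"spin":0},{"fingers":-1,"x":0,"y":0.003,"z":0,"spin":0}]'
python3 f.py; python3 -c "
from h import *
tilt()"
```

```text
time_s: 12.5
ee_pos: [0.654, 0.1862, 0.1533]
eef_rot: [-1.57, 0.002, 2.579]
force: [-12.1, -15.0, 13.9]
grip_width: 0.0157
stand pos [-0.0897 -0.1009  0.1533] force stand [-19.1   2.3  13.9] mom [-1.86  1.55  0.1 ] psi -122.22
top y in tool [[0.014, -0.0145], [0.018, -0.0144], [0.022, -0.0143], [0.026, -0.0142], [0.03, -0.0141], [0.034, -0.014], [0.038, -0.0139], [0.042, -0.0137]] slope [ 0.0255 -0.0149] x rng [-0.0078  0.0072] end z 0.0582
0.018 [-0.0078  0.0071]
0.03 [-0.0076  0.007 ]
0.042 [-0.0078  0.0073]
```

```bash
python3 -m handwheel '[{"fingers":-1,"x":0,"y":-0.002,"z":0.0015,"spin":0},{"fingers":-0.2,"x":0,"y":-0.002,"z":0.0015,"spin":0},{"fingers":-0.2,"x":0,"y":-0.002,"z":0.0015,"spin":0},{"fingers":-0.2,"x":0,"y":-0.002,"z":0.0015,"spin":0},{"fingers":-0.2,"x":0,"y":-0.01,"z":0.0015,"spin":0},{"fingers":-0.2,"x":0,"y":-0.03,"z":0.0015,"spin":0},{"fingers":-0.2,"x":0,"y":-0.06,"z":0.0015,"spin":0},{"fingers":-0.2,"x":0,"y":-0.1,"z":0.0015,"spin":0},{"fingers":-0.2,"x":0,"y":-0.14,"z":0.0015,"spin":0},{"fingers":-0.2,"x":0,"y":-0.14,"z":0.0015,"spin":0}]'
cat > brk.py <<'E'
from h import *
import sys
o=get_obs();p,d,c=snap('wrist');W=cloud(d,c).reshape(-1,3);W=W[~np.isnan(W[:,0])];X=W[:,:2]@EX-XF;Y=W[:,:2]@EY-YC
for s in(-.1,.1):
    k=(abs(Y-s)<.015)&(X>-.15)&(X<-.01)&(W[:,2]>.155)&(W[:,2]<.19)
    if k.sum()<100: continue
    x=X[k];y=Y[k];z=W[k,2]
    for q in np.arange(-.14,-.01,.015):
        m=abs(x-q)<.005
        if m.sum()>15: print(s,'x %.3f z %.4f y %.4f %.4f n %d'%(q,np.median(z[m]),*np.percentile(y[m],[3,97]),m.sum()))
    print('end X',np.percentile(x,[.5,99.5]))
E
python3 f.py;python3 brk.py; python3 -c "
from h import *
go([0.487,-.142,.28],180-12.66)"
```

```text
time_s: 13.55
ee_pos: [0.6538, 0.1869, 0.2981]
eef_rot: [-1.578, 0.007, 2.58]
force: [0.8, 0.3, 1.5]
grip_width: 0.0377
stand pos [-0.0892 -0.1004  0.2981] force stand [ 0.7 -0.5  1.5] mom [ 0.07 -0.04  0.01] psi -122.15
-0.1 x -0.140 z 0.1774 y -0.1085 -0.0934 n 293
-0.1 x -0.125 z 0.1674 y -0.1085 -0.0930 n 292
-0.1 x -0.110 z 0.1677 y -0.1086 -0.0929 n 290
-0.1 x -0.095 z 0.1681 y -0.1087 -0.0936 n 276
-0.1 x -0.080 z 0.1686 y -0.1087 -0.0935 n 262
-0.1 x -0.065 z 0.1803 y -0.1081 -0.0933 n 165
-0.1 x -0.050 z 0.1691 y -0.1080 -0.0933 n 245
-0.1 x -0.035 z 0.1694 y -0.1081 -0.0932 n 238
-0.1 x -0.020 z 0.1697 y -0.1082 -0.0931 n 230
end X [-0.14790016 -0.01096535]
row x -0.0341 y 0.0131 z 0.3669 spin 70.51 | psi now -122.15 j6 -135.0 j1 12.9 dist 0.369
```

Bracket A is home on the right upright: its arm top is at 0.1697–0.170 against a nominal 0.171, with a droop of about 0.018 rad. Next is bracket B.

```bash
sed -i 's/XF=.5955/XF=.5945/' h.py
python3 -m handwheel '[{"fingers":-0.1,"x":-0.003,"y":0,"z":0.02,"spin":4},{"fingers":-0.1,"x":-0.006,"y":0,"z":0.05,"spin":10},{"fingers":-0.1,"x":-0.01,"y":0,"z":0.09,"spin":18},{"fingers":-0.1,"x":-0.014,"y":0.003,"z":0.135,"spin":26},{"fingers":-0.1,"x":-0.018,"y":0.006,"z":0.18,"spin":34},{"fingers":-0.1,"x":-0.022,"y":0.009,"z":0.225,"spin":42},{"fingers":-0.1,"x":-0.026,"y":0.013,"z":0.27,"spin":50},{"fingers":-0.1,"x":-0.03,"y":0.04,"z":0.315,"spin":58},{"fingers":-0.1,"x":-0.033,"y":0.07,"z":0.355,"spin":66},{"fingers":-0.1,"x":-0.034,"y":0.1,"z":0.367,"spin":70.5}]'
python3 -m handwheel '[{"fingers":-0.1,"x":0,"y":0.03,"z":0,"spin":0},{"fingers":-0.1,"x":0,"y":0.06,"z":0,"spin":0},{"fingers":-0.1,"x":0,"y":0.073,"z":0,"spin":0},{"fingers":-0.1,"x":0,"y":0.073,"z":0,"spin":0},{"fingers":-0.1,"x":0,"y":0.073,"z":0,"spin":0},{"fingers":-0.1,"x":0,"y":0.073,"z":0,"spin":0},{"fingers":-0.1,"x":0,"y":0.073,"z":0,"spin":0},{"fingers":-0.1,"x":0,"y":0.073,"z":0,"spin":0},{"fingers":-0.1,"x":0,"y":0.073,"z":0,"spin":0},{"fingers":-0.1,"x":0,"y":0.073,"z":0,"spin":0}]'
python3 - <<'E'
from h import *
go([0.487,-0.142,0.025],180-12.66)
p,d,c=snap('wrist');W=cloud(d,c);o=get_obs();M=R(o);np.savez('/tmp/w3.npz',p=p,W=W)
Q=(W-o['ee_pos'])@M; m=(W[...,2]>.034)&(W[...,2]<.044)&(abs(Q[...,0])<.03)&(Q[...,2]>-.06)&(Q[...,2]<.06)
q=Q[m]
for z in np.arange(-.03,.06,.02):
    s=q[abs(q[:,2]-z)<.004]
    if len(s)>30: print(z.round(3),np.percentile(s[:,0],[3,97]).round(4))
s=Q[(W[...,2]>.046)&(W[...,2]<.06)&(abs(Q[...,0])<.03)];print('stops z',np.percentile(s[:,2],[1,99]))
E
```

```text
time_s: 14.6
ee_pos: [0.4844, -0.1445, 0.1895]
eef_rot: [-1.571, 0.0, 1.342]
force: [0.6, -1.2, 0.1]
grip_width: 0.0425
time_s: 15.6
ee_pos: [0.4862, -0.1423, 0.118]
eef_rot: [-1.571, 0.0, 1.35]
force: [-0.3, -0.0, -0.7]
grip_width: 0.0423
row x 0.0005 y 0.0930 z -0.0006 spin 0.00 | psi now 167.34 j6 -97.8 j1 -20.5 dist 0.093
-0.03 [-0.0074  0.0075]
-0.01 [-0.0076  0.0076]
0.01 [-0.0075  0.0081]
0.03 [-0.0074  0.0079]
0.05 [-0.0067  0.0072]
stops z [-0.02625915  0.05591225]
```

```bash
python3 -m handwheel '[{"fingers":-0.1,"x":0,"y":0.03,"z":0.0005,"spin":0},{"fingers":-0.1,"x":0,"y":0.055,"z":0.0005,"spin":0},{"fingers":-0.1,"x":0,"y":0.075,"z":0.0005,"spin":0},{"fingers":-0.1,"x":0,"y":0.087,"z":0.0005,"spin":0},{"fingers":-0.1,"x":0,"y":0.093,"z":0.0005,"spin":0},{"fingers":-0.1,"x":0,"y":0.093,"z":0.0005,"spin":0},{"fingers":-1,"x":0,"y":0.093,"z":0.0005,"spin":0},{"fingers":-1,"x":0,"y":0.093,"z":0.0005,"spin":0},{"fingers":-1,"x":0,"y":0.093,"z":0.0005,"spin":0},{"fingers":-1,"x":0,"y":0.093,"z":0.0005,"spin":0}]' 60
python3 -m handwheel '[{"fingers":-1,"x":0,"y":0,"z":0,"spin":0},{"fingers":-1,"x":0,"y":-0.01,"z":0,"spin":0},{"fingers":-1,"x":0,"y":-0.03,"z":0,"spin":0},{"fingers":-1,"x":0,"y":-0.06,"z":0,"spin":0},{"fingers":-1,"x":0,"y":-0.1,"z":0,"spin":0},{"fingers":-1,"x":0,"y":-0.14,"z":0,"spin":0},{"fingers":-1,"x":0,"y":-0.18,"z":0,"spin":0},{"fingers":-1,"x":0,"y":-0.21,"z":0,"spin":0},{"fingers":-1,"x":0,"y":-0.23,"z":0,"spin":0},{"fingers":-1,"x":0,"y":-0.23,"z":0,"spin":0}]'
python3 -c "
from h import *
go(st(-.21,.1,.27),YAW+180);go(st(-.21,.1,.27),YAW+140)"
```

```text
time_s: 16.65
ee_pos: [0.486, -0.1422, 0.0253]
eef_rot: [-1.572, -0.0, 1.35]
force: [-0.4, 0.1, 3.6]
grip_width: 0.0156
time_s: 17.65
ee_pos: [0.4862, -0.1424, 0.2576]
eef_rot: [-1.575, 0.001, 1.35]
force: [0.2, 0.5, -4.0]
grip_width: 0.0154
row x 0.3101 y -0.0132 z 0.1382 spin -70.50 | psi now 167.33 j6 -97.8 j1 -20.5 dist 0.340
row x 0.3101 y -0.0132 z 0.1382 spin -30.50 | psi now 167.33 j6 -97.8 j1 -20.5 dist 0.340
```

```bash
python3 -m handwheel '[{"fingers":-1,"x":0.015,"y":-0.002,"z":0.007,"spin":-3},{"fingers":-1,"x":0.04,"y":-0.005,"z":0.018,"spin":-8},{"fingers":-1,"x":0.075,"y":-0.009,"z":0.033,"spin":-15},{"fingers":-1,"x":0.11,"y":-0.013,"z":0.049,"spin":-23},{"fingers":-1,"x":0.15,"y":-0.013,"z":0.067,"spin":-31},{"fingers":-1,"x":0.19,"y":-0.013,"z":0.085,"spin":-39},{"fingers":-1,"x":0.23,"y":-0.013,"z":0.103,"spin":-47},{"fingers":-1,"x":0.265,"y":-0.013,"z":0.118,"spin":-55},{"fingers":-1,"x":0.295,"y":-0.013,"z":0.131,"spin":-63},{"fingers":-1,"x":0.31,"y":-0.013,"z":0.138,"spin":-70.5}]'
python3 -c "
from h import *
tilt();go(st(-.13,.0995,.171),YAW+180)"
```

```text
time_s: 18.65
ee_pos: [0.4171, 0.193, 0.2663]
eef_rot: [-1.569, -0.002, 2.59]
force: [0.5, -0.2, -4.0]
grip_width: 0.0155
top y in tool [[0.014, -0.0144], [0.018, -0.0144], [0.022, -0.0144], [0.026, -0.0144], [0.03, -0.0144], [0.034, -0.0144], [0.038, -0.0144], [0.042, -0.0144]] slope [-0.0019 -0.0144] x rng [-0.0076  0.0072] end z 0.0561
0.018 [-0.0077  0.0071]
0.03 [-0.0076  0.0074]
0.042 [-0.0074  0.0072]
row x -0.0060 y 0.0952 z -0.0784 spin 1.06 | psi now -121.11 j6 -128.6 j1 20.3 dist 0.123
```

```bash
python3 -m handwheel '[{"fingers":-1,"x":-0.001,"y":0.01,"z":-0.008,"spin":0.5},{"fingers":-1,"x":-0.002,"y":0.025,"z":-0.02,"spin":1},{"fingers":-1,"x":-0.003,"y":0.045,"z":-0.035,"spin":1},{"fingers":-1,"x":-0.004,"y":0.065,"z":-0.05,"spin":1},{"fingers":-1,"x":-0.006,"y":0.08,"z":-0.065,"spin":1},{"fingers":-1,"x":-0.006,"y":0.09,"z":-0.075,"spin":1},{"fingers":-1,"x":-0.006,"y":0.095,"z":-0.0785,"spin":1},{"fingers":-1,"x":-0.006,"y":0.095,"z":-0.0785,"spin":1},{"fingers":-1,"x":-0.006,"y":0.095,"z":-0.0785,"spin":1},{"fingers":-1,"x":-0.006,"y":0.095,"z":-0.0785,"spin":1}]'
python3 f.py;python3 -c "
from h import *
go(st(-.0945,.0995,.171),YAW+180)"
```

```text
time_s: 19.7
ee_pos: [0.466, 0.2536, 0.1736]
eef_rot: [-1.572, 0.001, 2.562]
force: [-0.0, -0.1, -3.2]
grip_width: 0.0158
stand pos [-0.1318  0.0941  0.1736] force stand [-0.1 -0.  -3.2] mom [ 0.04 -0.06 -0.02] psi -123.19
row x 0.0061 y 0.0026 z -0.0372 spin -1.02 | psi now -123.19 j6 -122.2 j1 24.6 dist 0.038
```

```bash
python3 -m handwheel '[{"fingers":-1,"x":0.003,"y":0.003,"z":0,"spin":-0.5},{"fingers":-1,"x":0.006,"y":0.003,"z":0,"spin":-1},{"fingers":-1,"x":0.006,"y":0.003,"z":0,"spin":-1},{"fingers":-1,"x":0.006,"y":0.003,"z":-0.004,"spin":-1},{"fingers":-1,"x":0.006,"y":0.003,"z":-0.008,"spin":-1},{"fingers":-1,"x":0.006,"y":0.003,"z":-0.012,"spin":-1},{"fingers":-1,"x":0.006,"y":0.003,"z":-0.015,"spin":-1},{"fingers":-1,"x":0.006,"y":0.003,"z":-0.015,"spin":-1},{"fingers":-1,"x":0.006,"y":0.003,"z":-0.015,"spin":-1},{"fingers":-1,"x":0.006,"y":0.003,"z":-0.015,"spin":-1}]'
python3 f.py;python3 -c "
from h import *
go(st(-.0945,.0995,.171),YAW+180)"
```

```text
time_s: 20.7
ee_pos: [0.469, 0.2696, 0.1698]
eef_rot: [-1.571, -0.0, 2.58]
force: [0.0, -0.2, -2.8]
grip_width: 0.0157
stand pos [-0.1166  0.1     0.1698] force stand [-0.2 -0.1 -2.8] mom [ 0.08 -0.04  0.  ] psi -122.16
row x -0.0005 y -0.0012 z -0.0221 spin 0.01 | psi now -122.16 j6 -121.8 j1 26.0 dist 0.022
```

```bash
python3 -m handwheel '[{"fingers":-1,"x":0,"y":-0.001,"z":-0.003,"spin":0},{"fingers":-1,"x":0,"y":-0.001,"z":-0.006,"spin":0},{"fingers":-1,"x":0,"y":-0.001,"z":-0.009,"spin":0},{"fingers":-1,"x":0,"y":-0.001,"z":-0.012,"spin":0},{"fingers":-1,"x":0,"y":-0.001,"z":-0.015,"spin":0},{"fingers":-1,"x":0,"y":-0.001,"z":-0.017,"spin":0},{"fingers":-1,"x":0,"y":-0.001,"z":-0.019,"spin":0},{"fingers":-1,"x":0,"y":-0.001,"z":-0.021,"spin":0},{"fingers":-1,"x":0,"y":-0.001,"z":-0.022,"spin":0},{"fingers":-1,"x":0,"y":-0.001,"z":-0.022,"spin":0}]'
python3 f.py
python3 -m handwheel '[{"fingers":-1,"x":0,"y":0,"z":-0.001,"spin":0},{"fingers":-1,"x":0,"y":0,"z":-0.002,"spin":0},{"fingers":-1,"x":0,"y":0,"z":-0.003,"spin":0},{"fingers":-1,"x":0,"y":0,"z":-0.0035,"spin":0},{"fingers":-1,"x":0,"y":0,"z":-0.004,"spin":0},{"fingers":-1,"x":0,"y":0,"z":-0.0045,"spin":0},{"fingers":-1,"x":0,"y":0,"z":-0.005,"spin":0},{"fingers":-1,"x":0,"y":0,"z":-0.0055,"spin":0},{"fingers":-1,"x":0,"y":0,"z":-0.0055,"spin":0},{"fingers":-1,"x":0,"y":0,"z":-0.0055,"spin":0}]'
python3 f.py
```

```text
time_s: 21.7
ee_pos: [0.4808, 0.2883, 0.1708]
eef_rot: [-1.571, -0.0, 2.58]
force: [0.5, 1.0, -3.4]
grip_width: 0.0157
stand pos [-0.0945  0.1001  0.1708] force stand [ 1.1  0.2 -3.4] mom [-0.02 -0.01 -0.01] psi -122.15
time_s: 22.7
ee_pos: [0.4833, 0.2923, 0.1707]
eef_rot: [-1.569, -0.0, 2.58]
force: [-6.5, -8.7, -1.9]
grip_width: 0.0157
stand pos [-0.0897  0.1     0.1707] force stand [-10.9   0.9  -1.9] mom [-1.    0.73 -0.03] psi -122.17
```

```bash
python3 -m handwheel '[{"fingers":-1,"x":0,"y":0,"z":-0.001,"spin":0},{"fingers":-1,"x":0,"y":0.001,"z":-0.001,"spin":0},{"fingers":-1,"x":0,"y":0.002,"z":-0.001,"spin":0},{"fingers":-1,"x":0,"y":0.003,"z":-0.001,"spin":0},{"fingers":-1,"x":0,"y":0.004,"z":-0.001,"spin":0},{"fingers":-1,"x":0,"y":0.005,"z":-0.001,"spin":0},{"fingers":-1,"x":0,"y":0.006,"z":-0.001,"spin":0},{"fingers":-1,"x":0,"y":0.007,"z":-0.001,"spin":0},{"fingers":-1,"x":0,"y":0.008,"z":-0.001,"spin":0},{"fingers":-1,"x":0,"y":0.008,"z":-0.001,"spin":0}]'
python3 f.py
python3 -m handwheel '[{"fingers":-1,"x":0,"y":0.001,"z":0,"spin":0},{"fingers":-1,"x":0,"y":0.002,"z":0,"spin":0},{"fingers":-1,"x":0,"y":0.003,"z":0,"spin":0},{"fingers":-1,"x":0,"y":0.004,"z":0,"spin":0},{"fingers":-1,"x":0,"y":0.005,"z":0,"spin":0},{"fingers":-1,"x":0,"y":0.006,"z":0,"spin":0},{"fingers":-1,"x":0,"y":0.007,"z":0,"spin":0},{"fingers":-1,"x":0,"y":0.008,"z":0,"spin":0},{"fingers":-1,"x":0,"y":0.008,"z":0,"spin":0},{"fingers":-1,"x":0,"y":0.008,"z":0,"spin":0}]'
python3 f.py
```

```text
time_s: 23.7
ee_pos: [0.4838, 0.2923, 0.1632]
eef_rot: [-1.568, 0.0, 2.58]
force: [-9.8, -16.5, 6.8]
grip_width: 0.0154
stand pos [-0.0895  0.0996  0.1632] force stand [-19.1  -0.5   6.8] mom [-2.37  1.41 -0.01] psi -122.19
time_s: 24.7
ee_pos: [0.4838, 0.2925, 0.1554]
eef_rot: [-1.568, 0.0, 2.58]
force: [-10.8, -16.5, 8.1]
grip_width: 0.0159
stand pos [-0.0893  0.0997  0.1554] force stand [-19.7   0.3   8.1] mom [-2.32  1.38 -0.  ] psi -122.18
```

```bash
python3 -m handwheel '[{"fingers":-1,"x":0,"y":0.0005,"z":0,"spin":0},{"fingers":-1,"x":0,"y":0.001,"z":0,"spin":0},{"fingers":-1,"x":0,"y":0.0015,"z":0,"spin":0},{"fingers":-1,"x":0,"y":0.002,"z":0,"spin":0},{"fingers":-1,"x":0,"y":0.0025,"z":0,"spin":0},{"fingers":-1,"x":0,"y":0.003,"z":0,"spin":0},{"fingers":-1,"x":0,"y":0.0035,"z":0,"spin":0},{"fingers":-1,"x":0,"y":0.0035,"z":0,"spin":0},{"fingers":-1,"x":0,"y":0.0035,"z":0,"spin":0},{"fingers":-1,"x":0,"y":0.0035,"z":0,"spin":0}]'
python3 f.py
python3 -m handwheel '[{"fingers":-1,"x":0,"y":-0.002,"z":0.0015,"spin":0},{"fingers":-0.2,"x":0,"y":-0.002,"z":0.0015,"spin":0},{"fingers":-0.2,"x":0,"y":-0.002,"z":0.0015,"spin":0},{"fingers":-0.2,"x":0,"y":-0.002,"z":0.0015,"spin":0},{"fingers":-0.2,"x":0,"y":-0.01,"z":0.0015,"spin":0},{"fingers":-0.2,"x":0,"y":-0.03,"z":0.0015,"spin":0},{"fingers":-0.2,"x":0,"y":-0.06,"z":0.0015,"spin":0},{"fingers":-0.2,"x":0,"y":-0.1,"z":0.0015,"spin":0},{"fingers":-0.2,"x":0,"y":-0.14,"z":0.0015,"spin":0},{"fingers":-0.2,"x":0,"y":-0.14,"z":0.0015,"spin":0}]'
python3 f.py;python3 brk.py; python3 -c "
from h import *
go(st(-.2,0,.38))"
```

```text
time_s: 25.7
ee_pos: [0.4843, 0.2929, 0.1532]
eef_rot: [-1.57, 0.001, 2.58]
force: [-11.5, -17.5, 16.8]
grip_width: 0.0152
stand pos [-0.0887  0.0994  0.1532] force stand [-20.9   0.4  16.8] mom [-2.16  1.74  0.08] psi -122.18
time_s: 26.7
ee_pos: [0.4845, 0.2931, 0.2976]
eef_rot: [-1.579, 0.005, 2.58]
force: [-0.0, 0.1, -0.6]
grip_width: 0.0375
stand pos [-0.0884  0.0995  0.2976] force stand [ 0.   0.  -0.6] mom [ 0.16 -0.06  0.04] psi -122.15
-0.1 x -0.140 z 0.1712 y -0.1070 -0.0918 n 459
-0.1 x -0.125 z 0.1668 y -0.1071 -0.0919 n 363
-0.1 x -0.110 z 0.1672 y -0.1065 -0.0920 n 361
-0.1 x -0.095 z 0.1675 y -0.1075 -0.0920 n 344
-0.1 x -0.080 z 0.1680 y -0.1066 -0.0921 n 346
-0.1 x -0.065 z 0.1718 y -0.1075 -0.0919 n 357
-0.1 x -0.050 z 0.1686 y -0.1067 -0.0921 n 329
-0.1 x -0.035 z 0.1688 y -0.1073 -0.0921 n 325
-0.1 x -0.020 z 0.1692 y -0.1068 -0.0918 n 326
end X [-0.14631847 -0.01078141]
0.1 x -0.140 z 0.1781 y 0.0917 0.1067 n 309
0.1 x -0.125 z 0.1673 y 0.0917 0.1071 n 290
0.1 x -0.110 z 0.1676 y 0.0916 0.1073 n 289
0.1 x -0.095 z 0.1680 y 0.0916 0.1073 n 286
0.1 x -0.080 z 0.1685 y 0.0915 0.1066 n 270
0.1 x -0.065 z 0.1804 y 0.0918 0.1072 n 168
0.1 x -0.050 z 0.1690 y 0.0921 0.1068 n 244
0.1 x -0.035 z 0.1694 y 0.0921 0.1069 n 238
0.1 x -0.020 z 0.1698 y 0.0920 0.1071 n 225
end X [-0.14700433 -0.01070912]
row x -0.1000 y -0.0859 z 0.1107 spin 0.00 | psi now -122.15 j6 -120.4 j1 27.5 dist 0.172
```

```bash
cat > obj.py <<'E'
from h import *
def objs(cam='top',show=True):
    p,d,c=snap(cam);W=cloud(d,c);hsv=cv2.cvtColor(p,cv2.COLOR_RGB2HSV);H=W[...,2];hu=hsv[...,0].astype(int);out={}
    roi=(W[...,0]>.25)&(W[...,0]<.85)&(W[...,1]>-.65)&(W[...,1]<.2)
    def comp(m,mn):
        k,l,s,_=cv2.connectedComponentsWithStats(m.astype(np.uint8));return [l==i for i in range(1,k) if s[i,4]>mn]
    for n,h in dict(red=0,yellow=25,green=62,blue=110).items():
        cm=roi&(hsv[...,1]>110)&(np.minimum((hu-h)%180,(h-hu)%180)<14)
        for m in comp(cm&(((H>.036)&(H<.053))|((H>.058)&(H<.072))),60 if cam=='top' else 300):
            P=W[m];(x,y),r=cv2.minEnclosingCircle((P[:,:2]*1000).astype(np.float32))
            if 14<r<26: print(cam,n,np.round([x,y],1),'r %.1f z %.4f'%(r,np.median(P[:,2])))
    cm=roi&(hsv[...,1]>100)&(abs(hu-110)<14)&(((H>.008)&(H<.026))|((H>.17)&(H<.2)))
    for m in comp(cm,900):
        P=W[m];r=cv2.minAreaRect((P[:,:2]*1000).astype(np.float32));print(cam,'shelf',np.round(r[0],1),np.round(r[1],1),round(r[2],2),'z',np.median(P[:,2]).round(4))
    m=[m for m in comp(roi&(H>.055)&(H<.085)&(hsv[...,1]>90)&(hu<14),60)]
    for q in m: P=W[q];(x,y),r=cv2.minEnclosingCircle((P[:,:2]*1000).astype(np.float32));print(cam,'owl?',np.round([x,y],1),'r %.1f z %.4f'%(r,np.median(P[:,2])))
if __name__=='__main__':
    import sys
    for a in sys.argv[1:]: objs(a)
E
python3 obj.py top;  python3 -c "
from h import *
go([.61,-.26,.33],34)"
```

```text
top red [ 398.5 -192.2] r 20.5 z 0.0472
top red [ 363.4 -275.6] r 25.0 z 0.0661
top yellow [ 459.3 -305.6] r 21.0 z 0.0473
top green [ 508.1 -232.7] r 20.6 z 0.0473
top blue [ 402.4 -384.9] r 20.7 z 0.0474
top shelf [ 630.1 -291.5] [255.6  55.8] 36.02 z 0.0169
top owl? [ 361.1 -274.4] r 20.4 z 0.0692
row x -0.4012 y -0.0381 z 0.4005 spin -156.15 | psi now -122.15 j6 -120.4 j1 27.5 dist 0.568
```

```bash
python3 -c "
from h import *
go([.62,-.28,.33],36)"
python3 -m handwheel '[{"fingers":0.5,"x":-0.03,"y":-0.01,"z":0.03,"spin":8},{"fingers":0.5,"x":-0.06,"y":-0.02,"z":0.06,"spin":16},{"fingers":0.5,"x":-0.09,"y":-0.03,"z":0.09,"spin":24},{"fingers":0.5,"x":-0.12,"y":-0.035,"z":0.12,"spin":32},{"fingers":0.5,"x":-0.15,"y":-0.035,"z":0.15,"spin":40},{"fingers":0.5,"x":-0.18,"y":-0.035,"z":0.18,"spin":48},{"fingers":0.5,"x":-0.21,"y":-0.035,"z":0.21,"spin":56},{"fingers":0.5,"x":-0.24,"y":-0.035,"z":0.24,"spin":64},{"fingers":0.5,"x":-0.27,"y":-0.035,"z":0.27,"spin":72},{"fingers":0.5,"x":-0.3,"y":-0.035,"z":0.3,"spin":80}]'
python3 -c "
from h import *
go([.62,-.28,.33],36)"
```

```text
row x -0.4203 y -0.0381 z 0.4121 spin -158.15 | psi now -122.15 j6 -120.4 j1 27.5 dist 0.590
time_s: 27.8
ee_pos: [0.5776, -0.1229, 0.325]
eef_rot: [-1.569, 0.0, 1.178]
force: [0.2, 0.5, -0.5]
grip_width: 0.0707
row x -0.1290 y -0.0052 z -0.0993 spin 121.51 | psi now 157.51 j6 -83.1 j1 -15.6 dist 0.163
```

```bash
python3 -m handwheel '[{"fingers":0.5,"x":-0.015,"y":0,"z":-0.01,"spin":8.5},{"fingers":0.5,"x":-0.03,"y":0,"z":-0.02,"spin":17},{"fingers":0.5,"x":-0.05,"y":0,"z":-0.035,"spin":25.5},{"fingers":0.5,"x":-0.07,"y":0,"z":-0.05,"spin":34},{"fingers":0.5,"x":-0.09,"y":0,"z":-0.065,"spin":42.5},{"fingers":0.5,"x":-0.11,"y":0,"z":-0.08,"spin":51},{"fingers":0.5,"x":-0.129,"y":0,"z":-0.099,"spin":59.5},{"fingers":0.5,"x":-0.129,"y":0,"z":-0.099,"spin":68},{"fingers":0.5,"x":-0.129,"y":0,"z":-0.099,"spin":76.5},{"fingers":0.5,"x":-0.129,"y":0,"z":-0.099,"spin":85}]'
python3 -m handwheel '[{"fingers":0.5,"x":0,"y":0,"z":0,"spin":8.5},{"fingers":0.5,"x":0,"y":0,"z":0,"spin":17},{"fingers":0.5,"x":0,"y":0.02,"z":0,"spin":25.5},{"fingers":0.5,"x":0,"y":0.04,"z":0,"spin":34},{"fingers":0.5,"x":0,"y":0.06,"z":0,"spin":36.5},{"fingers":0.5,"x":0,"y":0.08,"z":0,"spin":36.5},{"fingers":0.5,"x":0,"y":0.1,"z":0,"spin":36.5},{"fingers":0.5,"x":0,"y":0.1,"z":0,"spin":36.5},{"fingers":0.5,"x":0,"y":0.1,"z":0,"spin":36.5},{"fingers":0.5,"x":0,"y":0.1,"z":0,"spin":36.5}]'
cat > shelf.py <<'E'
from h import *
o=get_obs();p,d,c=snap('wrist');W=cloud(d,c);np.savez('/tmp/ws.npz',p=p,W=W);M=R(o);hsv=cv2.cvtColor(p,cv2.COLOR_RGB2HSV)
Q=(W-o['ee_pos'])@M;m=(W[...,2]>.01)&(W[...,2]<.025)&(abs(hsv[...,0].astype(int)-110)<15)&(hsv[...,1]>90)
k,l,s,_=cv2.connectedComponentsWithStats(m.astype(np.uint8));m=l==1+s[1:,4].argmax();q=Q[m];print(m.sum())
zs=np.arange(q[:,2].min()+.012,q[:,2].max()-.012,.01);mid=[];w=[]
for z in zs:
    a=q[abs(q[:,2]-z)<.003,0];lo,hi=np.percentile(a,[2,98]);mid.append((lo+hi)/2);w.append(hi-lo)
mid,w=np.array(mid),np.array(w);g=w>.05;print('width',np.round(w,3));k=np.polyfit(zs[g],mid[g],1);print('slope deg',np.degrees(np.arctan(k[0])).round(2),'x at z=0',k[1].round(4),'z range',q[:,2].min().round(4),q[:,2].max().round(4))
save(p,'ws.png');go([.63,-.2915,.022],36)
E
python3 shelf.py
```

```text
time_s: 28.8
ee_pos: [0.6206, -0.2781, 0.3244]
eef_rot: [-1.57, 0.003, -0.306]
force: [-0.5, -0.7, -0.0]
grip_width: 0.0705
time_s: 29.8
ee_pos: [0.621, -0.2781, 0.2274]
eef_rot: [-1.57, -0.001, -0.937]
force: [-0.1, 0.6, -0.6]
grip_width: 0.0704
15727
width [0.054 0.053 0.054 0.054 0.053 0.054 0.054 0.055 0.055 0.054 0.054 0.054
 0.054 0.054 0.054 0.055 0.054 0.054 0.054 0.054 0.054 0.055 0.054 0.054]
slope deg 0.1 x at z=0 0.0163 z range -0.1292 0.1295
row x 0.0159 y 0.2055 z -0.0008 spin 0.34 | psi now 36.34 j6 26.5 j1 -27.2 dist 0.206
```

```bash
python3 -m handwheel '[{"fingers":0.75,"x":0.008,"y":0.02,"z":0,"spin":0},{"fingers":0.75,"x":0.016,"y":0.05,"z":0,"spin":0},{"fingers":0.75,"x":0.016,"y":0.09,"z":0,"spin":0},{"fingers":0.75,"x":0.016,"y":0.13,"z":0,"spin":0},{"fingers":0.75,"x":0.016,"y":0.165,"z":0,"spin":0},{"fingers":0.75,"x":0.016,"y":0.19,"z":0,"spin":0},{"fingers":0.75,"x":0.016,"y":0.2,"z":0,"spin":0},{"fingers":0.75,"x":0.016,"y":0.205,"z":0,"spin":0},{"fingers":0.75,"x":0.016,"y":0.205,"z":0,"spin":0},{"fingers":0.75,"x":0.016,"y":0.205,"z":0,"spin":0}]' 40
python3 f.py
python3 -m handwheel '[{"fingers":0,"x":0,"y":0,"z":0,"spin":0},{"fingers":0,"x":0,"y":0,"z":0,"spin":0},{"fingers":0,"x":0,"y":0,"z":0,"spin":0},{"fingers":0,"x":0,"y":0,"z":0,"spin":0},{"fingers":0,"x":0,"y":0,"z":0,"spin":0},{"fingers":0,"x":0,"y":-0.01,"z":0,"spin":0},{"fingers":0,"x":0,"y":-0.03,"z":0,"spin":0},{"fingers":0,"x":0,"y":-0.06,"z":0,"spin":0},{"fingers":0,"x":0,"y":-0.1,"z":0,"spin":0},{"fingers":0,"x":0,"y":-0.14,"z":0,"spin":0}]' 40
python3 f.py
```

```text
time_s: 30.85
ee_pos: [0.6308, -0.2912, 0.0228]
eef_rot: [-1.57, -0.002, -0.937]
force: [-0.0, -0.3, 0.6]
grip_width: 0.0823
stand pos [-0.5051 -0.3356  0.0228] force stand [-0.3 -0.1  0.6] mom [-0.03  0.    0.03] psi 36.34
time_s: 31.85
ee_pos: [0.6298, -0.2907, 0.1629]
eef_rot: [-1.571, 0.001, -0.937]
force: [-0.1, -0.0, -1.6]
grip_width: 0.0578
stand pos [-0.5052 -0.3344  0.1629] force stand [-0.1  0.1 -1.6] mom [-0.03 -0.07  0.03] psi 36.34
```

```bash
python3 -c "
from h import *
print(st(-.3,-.05,.28));go(st(-.3,-.05,.28),YAW+90)"
```

```text
[0.49835304 0.03444925 0.28      ]
row x -0.3399 y -0.1168 z 0.0867 spin -111.49 | psi now 36.34 j6 25.9 j1 -27.8 dist 0.370
```

```bash
python3 -m handwheel '[{"fingers":0,"x":-0.01,"y":-0.03,"z":0.002,"spin":-3},{"fingers":0,"x":-0.025,"y":-0.07,"z":0.006,"spin":-9},{"fingers":0,"x":-0.045,"y":-0.1,"z":0.012,"spin":-16},{"fingers":0,"x":-0.07,"y":-0.115,"z":0.018,"spin":-24},{"fingers":0,"x":-0.1,"y":-0.117,"z":0.025,"spin":-32},{"fingers":0,"x":-0.13,"y":-0.117,"z":0.033,"spin":-40},{"fingers":0,"x":-0.16,"y":-0.117,"z":0.041,"spin":-48},{"fingers":0,"x":-0.19,"y":-0.117,"z":0.049,"spin":-56},{"fingers":0,"x":-0.22,"y":-0.117,"z":0.057,"spin":-64},{"fingers":0,"x":-0.245,"y":-0.117,"z":0.063,"spin":-70}]'
python3 -m handwheel '[{"fingers":0,"x":0,"y":0,"z":0,"spin":-6},{"fingers":0,"x":0,"y":0,"z":0,"spin":-14},{"fingers":0,"x":0,"y":0,"z":0,"spin":-22},{"fingers":0,"x":0,"y":0,"z":0,"spin":-30},{"fingers":0,"x":0,"y":0,"z":0,"spin":-36},{"fingers":0,"x":0,"y":0,"z":0,"spin":-40},{"fingers":0,"x":0,"y":0,"z":0,"spin":-41.5},{"fingers":0,"x":0,"y":0,"z":0,"spin":-41.5},{"fingers":0,"x":0,"y":0,"z":0,"spin":-41.5},{"fingers":0,"x":0,"y":0,"z":0,"spin":-41.5}]'
python3 f.py; python3 -c "
from h import *
go(st(-.1055,0,.23),YAW+90)"
```

```text
time_s: 32.85
ee_pos: [0.5349, -0.0548, 0.2789]
eef_rot: [-1.571, -0.0, 0.291]
force: [1.2, 0.8, -0.9]
grip_width: 0.0577
time_s: 33.85
ee_pos: [0.5357, -0.0562, 0.2784]
eef_rot: [-1.571, 0.0, 1.008]
force: [0.1, 0.7, -1.8]
grip_width: 0.0575
stand pos [-0.3568 -0.1299  0.2784] force stand [ 0.6  0.3 -1.8] mom [ 0.01 -0.13 -0.06] psi 147.77
row x 0.2512 y 0.0484 z 0.1301 spin -0.06 | psi now 147.77 j6 -67.7 j1 -9.9 dist 0.287
```

```bash
python3 -m handwheel '[{"fingers":0,"x":0.015,"y":0,"z":0.008,"spin":0},{"fingers":0,"x":0.045,"y":0,"z":0.025,"spin":0},{"fingers":0,"x":0.085,"y":0,"z":0.045,"spin":0},{"fingers":0,"x":0.125,"y":0,"z":0.065,"spin":0},{"fingers":0,"x":0.165,"y":0,"z":0.085,"spin":0},{"fingers":0,"x":0.205,"y":0.005,"z":0.105,"spin":0},{"fingers":0,"x":0.235,"y":0.02,"z":0.12,"spin":0},{"fingers":0,"x":0.25,"y":0.035,"z":0.13,"spin":0},{"fingers":0,"x":0.251,"y":0.046,"z":0.13,"spin":0},{"fingers":0,"x":0.251,"y":0.048,"z":0.13,"spin":0}]'
python3 -m handwheel '[{"fingers":0,"x":0,"y":0,"z":0,"spin":0},{"fingers":0,"x":0,"y":0,"z":0,"spin":0},{"fingers":0,"x":0,"y":0,"z":0,"spin":0},{"fingers":0,"x":0,"y":0,"z":0,"spin":0},{"fingers":0,"x":0,"y":0,"z":0,"spin":0},{"fingers":0,"x":0,"y":0,"z":0,"spin":0},{"fingers":0,"x":0,"y":0,"z":0,"spin":0},{"fingers":0,"x":0,"y":0,"z":0,"spin":0},{"fingers":0,"x":0,"y":0,"z":0,"spin":0},{"fingers":0,"x":0,"y":0,"z":0,"spin":0}]'
python3 f.py
cat > sh2.py <<'E'
from h import *
go(st(-.1055,0,.19),YAW+90)
o=get_obs();p,d,c=snap('wrist');W=cloud(d,c);save(p,'ws2.png');np.savez('/tmp/ws2.npz',p=p,W=W);hsv=cv2.cvtColor(p,cv2.COLOR_RGB2HSV)
H=W[...,2];X=W[...,:2]@EX-XF;Y=W[...,:2]@EY-YC
m=(abs(hsv[...,0].astype(int)-110)<15)&(hsv[...,1]>90)&(H>.16)&(H<.26)
if m.sum()>200:
    print('board n',m.sum(),'z',np.median(H[m]),'X',np.percentile(X[m],[1,99]).round(4),'Y',np.percentile(Y[m],[.5,99.5]).round(4))
    for a,b in((-.14,-.1),(-.1,-.05),(.05,.1),(.1,.14)):
        k=m&(Y>a)&(Y<b)
        if k.sum()>100: print(a,b,np.percentile(X[k],[2,98]).round(4),np.median(H[k]).round(4))
dk=(H>.176)&(H<.186)&(abs(abs(Y)-.1)<.012)&(X>-.155)&(X<-.05);
for s in(-.1,.1):
  k=dk&(abs(Y-s)<.012)
  if k.sum()>20: print('stops',s,k.sum(),np.percentile(X[k],[2,25,50,75,98]).round(4))
E
python3 sh2.py
```

```text
time_s: 34.85
ee_pos: [0.5589, 0.2247, 0.2286]
eef_rot: [-1.569, 0.002, 1.009]
force: [0.2, -0.4, -1.9]
grip_width: 0.0577
time_s: 35.85
ee_pos: [0.5593, 0.2255, 0.2303]
eef_rot: [-1.571, 0.0, 1.01]
force: [-0.6, -0.2, -2.4]
grip_width: 0.0576
stand pos [-1.058e-01  1.000e-04  2.303e-01] force stand [-0.6  0.4 -2.4] mom [ 0.01 -0.14 -0.04] psi 147.84
row x 0.0003 y 0.0403 z -0.0001 spin 0.01 | psi now 147.84 j6 -39.4 j1 18.5 dist 0.040
board n 52254 z 0.2240625129778211 X [-0.1346 -0.0784] Y [-0.0748  0.1208]
-0.1 -0.05 [-0.1343 -0.079 ] 0.224
0.05 0.1 [-0.134 -0.079] 0.2241
0.1 0.14 [-0.1338 -0.0789] 0.2241
stops -0.1 360 [-0.1469 -0.1446 -0.0693 -0.0671 -0.0651]
stops 0.1 613 [-0.1469 -0.1447 -0.0695 -0.0672 -0.0653]
```

View pics/ws2.png

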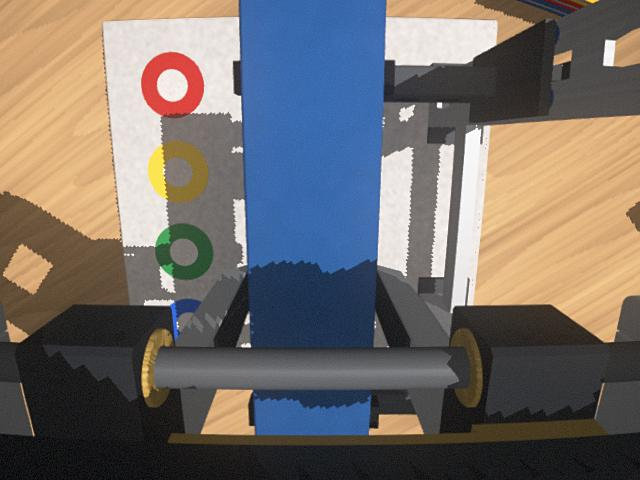

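The board hangs level over both brackets, and its edges at columns 245 and 380 lie between the stops at (237,78)/(389,78) and (251,412)/(375,412).

```bash
python3 -m handwheel '[{"fingers":0,"x":0,"y":0.006,"z":0,"spin":0},{"fingers":0,"x":0,"y":0.014,"z":0,"spin":0},{"fingers":0,"x":0,"y":0.022,"z":0,"spin":0},{"fingers":0,"x":0,"y":0.028,"z":0,"spin":0},{"fingers":0,"x":0,"y":0.033,"z":0,"spin":0},{"fingers":0,"x":0,"y":0.036,"z":0,"spin":0},{"fingers":0,"x":0,"y":0.038,"z":0,"spin":0},{"fingers":0,"x":0,"y":0.0395,"z":0,"spin":0},{"fingers":0,"x":0,"y":0.0405,"z":0,"spin":0},{"fingers":0,"x":0,"y":0.041,"z":0,"spin":0}]'
python3 f.py;python3 sh2.py
```

```text
time_s: 36.9
ee_pos: [0.5595, 0.2254, 0.1903]
eef_rot: [-1.572, -0.001, 1.009]
force: [-2.9, -3.3, 7.7]
grip_width: 0.0578
stand pos [-1.058e-01 -1.000e-04  1.903e-01] force stand [-4.3  0.7  7.7] mom [-0.36  0.41 -0.02] psi 147.84
row x 0.0003 y 0.0003 z 0.0001 spin 0.01 | psi now 147.84 j6 -39.4 j1 18.5 dist 0.000
board n 52304 z 0.18400834191329943 X [-0.1347 -0.0785] Y [-0.0749  0.1205]
-0.1 -0.05 [-0.1344 -0.0793] 0.184
0.05 0.1 [-0.1341 -0.0791] 0.184
0.1 0.14 [-0.1339 -0.0787] 0.184
stops 0.1 10859 [-0.145  -0.1235 -0.1066 -0.0893 -0.0672]
```

```bash
python3 -m handwheel '[{"fingers":0,"x":0,"y":-0.0005,"z":0,"spin":0},{"fingers":0.7,"x":0,"y":-0.0005,"z":0,"spin":0},{"fingers":0.7,"x":0,"y":-0.0005,"z":0,"spin":0},{"fingers":0.7,"x":0,"y":-0.0005,"z":0,"spin":0},{"fingers":0.7,"x":0,"y":-0.005,"z":0,"spin":0},{"fingers":0.7,"x":0,"y":-0.02,"z":0,"spin":0},{"fingers":0.7,"x":0,"y":-0.05,"z":0,"spin":0},{"fingers":0.7,"x":0,"y":-0.09,"z":0,"spin":0},{"fingers":0.7,"x":0,"y":-0.12,"z":0,"spin":0},{"fingers":0.7,"x":0,"y":-0.12,"z":0,"spin":0}]'
python3 sh2.py; python3 obj.py top; python3 -c "
from h import *
go([0.362,-0.2735,.2],60);go([0.362,-0.2735,.2],0)"
```

```text
time_s: 37.95
ee_pos: [0.5601, 0.2258, 0.3143]
eef_rot: [-1.575, -0.006, 1.01]
force: [-0.6, 0.0, 0.3]
grip_width: 0.0801
row x -0.0011 y 0.1243 z 0.0010 spin 0.01 | psi now 147.84 j6 -39.4 j1 18.5 dist 0.124
board n 23051 z 0.18343312892916475 X [-0.1349 -0.0788] Y [-0.0964  0.1297]
-0.1 -0.05 [-0.1346 -0.0793] 0.1834
0.05 0.1 [-0.1344 -0.0794] 0.1835
0.1 0.14 [-0.1342 -0.0794] 0.1835
stops -0.1 940 [-0.1448 -0.1255 -0.1074 -0.0895 -0.0666]
stops 0.1 3471 [-0.1446 -0.1235 -0.1065 -0.0896 -0.0672]
top red [ 358.4 -181.4] r 20.9 z 0.0473
top red [ 364.2 -276.6] r 24.4 z 0.0654
top yellow [ 459.1 -306.3] r 21.1 z 0.0474
top green [ 508.5 -232.4] r 20.5 z 0.0476
top blue [ 401.9 -385.1] r 21.5 z 0.0474
top owl? [ 361.2 -274.6] r 20.4 z 0.0693
row x -0.5275 y 0.1092 z -0.0985 spin 87.84 | psi now 147.84 j6 -39.4 j1 18.5 dist 0.548
row x -0.5275 y 0.1092 z -0.0985 spin 147.84 | psi now 147.84 j6 -39.4 j1 18.5 dist 0.548
```

The shelf lies level: its top is at 0.1835, with X mid −0.107 against a seat centre of −0.106. The red jar has meanwhile been knocked aside to (0.358, −0.181). Next is the owl.

```bash
python3 -m handwheel '[{"fingers":0.5,"x":-0.02,"y":0,"z":-0.004,"spin":2},{"fingers":0.5,"x":-0.06,"y":0,"z":-0.012,"spin":6},{"fingers":0.5,"x":-0.105,"y":0,"z":-0.02,"spin":12},{"fingers":0.5,"x":-0.15,"y":0,"z":-0.03,"spin":18},{"fingers":0.5,"x":-0.195,"y":0,"z":-0.04,"spin":24},{"fingers":0.5,"x":-0.24,"y":0.005,"z":-0.05,"spin":30},{"fingers":0.5,"x":-0.285,"y":0.01,"z":-0.06,"spin":36},{"fingers":0.5,"x":-0.33,"y":0.02,"z":-0.07,"spin":42},{"fingers":0.5,"x":-0.375,"y":0.03,"z":-0.08,"spin":48},{"fingers":0.5,"x":-0.42,"y":0.04,"z":-0.085,"spin":48}]'
python3 -c "
from h import *
go([0.362,-0.2735,.17],100)"
```

```text
time_s: 39.05
ee_pos: [0.4064, -0.1767, 0.2677]
eef_rot: [-1.57, 0.002, 0.168]
force: [1.1, 0.8, 0.5]
grip_width: 0.0707
row x -0.0598 y 0.0977 z -0.0881 spin -0.38 | psi now 99.62 j6 -37.9 j1 -28.2 dist 0.145
```

```bash
python3 -m handwheel '[{"fingers":0.5,"x":-0.01,"y":0.01,"z":-0.015,"spin":0},{"fingers":0.5,"x":-0.03,"y":0.03,"z":-0.04,"spin":0},{"fingers":0.5,"x":-0.05,"y":0.05,"z":-0.065,"spin":0},{"fingers":0.5,"x":-0.06,"y":0.07,"z":-0.085,"spin":0},{"fingers":0.5,"x":-0.06,"y":0.09,"z":-0.088,"spin":0},{"fingers":0.5,"x":-0.06,"y":0.098,"z":-0.088,"spin":0},{"fingers":0.5,"x":-0.06,"y":0.098,"z":-0.088,"spin":0},{"fingers":0.5,"x":-0.06,"y":0.098,"z":-0.088,"spin":0},{"fingers":0.5,"x":-0.06,"y":0.098,"z":-0.088,"spin":0},{"fingers":0.5,"x":-0.06,"y":0.098,"z":-0.088,"spin":0}]'
cat > near.py <<'E'
from h import *
import sys
# near.py zlo zhi hue|- grip_z : object near the tool axis
zl,zh,hue,gz=float(sys.argv[1]),float(sys.argv[2]),sys.argv[3],float(sys.argv[4])
o=get_obs();p,d,c=snap('wrist');W=cloud(d,c);hsv=cv2.cvtColor(p,cv2.COLOR_RGB2HSV);hu=hsv[...,0].astype(int);H=W[...,2]
Q=(W-o['ee_pos'])@R(o);m=(H>zl)&(H<zh)&(hypot:=np.hypot(Q[...,0],Q[...,2])<.06)
if hue!='-': m&=(np.minimum((hu-int(hue))%180,(int(hue)-hu)%180)<15)&(hsv[...,1]>90)
k,l,s,_=cv2.connectedComponentsWithStats(m.astype(np.uint8));m=l==1+s[1:,4].argmax();P=W[m]
(x,y),r=cv2.minEnclosingCircle((P[:,:2]*1000).astype(np.float32));print('n',m.sum(),'c',round(x,1),round(y,1),'r',round(r,1),'z',np.median(P[:,2]).round(4),'bbox mid',((np.percentile(P,1,axis=0)+np.percentile(P,99,axis=0))/2).round(4))
go([x/1000,y/1000,gz]);save(p,'near%d.png'%int(o['time_s']*10))
E
python3 near.py 0.045 0.062 8 0.03; python3 near.py 0.062 0.085 - 0.03
```

```text
time_s: 40.05
ee_pos: [0.364, -0.2721, 0.172]
eef_rot: [-1.572, -0.001, 0.172]
force: [-0.2, 0.5, 0.1]
grip_width: 0.0704
n 425 c 359.5 -272.3 r 22.3 z 0.058 bbox mid [ 0.3616 -0.2698  0.0536]
row x -0.0044 y 0.1419 z 0.0007 spin 0.00 | psi now 99.87 j6 -51.3 j1 -41.4 dist 0.142
n 1965 c 361.0 -274.7 r 18.5 z 0.0692 bbox mid [ 0.361  -0.2747  0.0684]
row x -0.0033 y 0.1418 z -0.0019 spin 0.00 | psi now 99.86 j6 -51.3 j1 -41.4 dist 0.142
```

```bash
python3 -m handwheel '[{"fingers":0.5,"x":-0.003,"y":0.02,"z":-0.0015,"spin":0},{"fingers":0.5,"x":-0.003,"y":0.05,"z":-0.0015,"spin":0},{"fingers":0.5,"x":-0.003,"y":0.085,"z":-0.0015,"spin":0},{"fingers":0.5,"x":-0.003,"y":0.115,"z":-0.0015,"spin":0},{"fingers":0.5,"x":-0.003,"y":0.135,"z":-0.0015,"spin":0},{"fingers":0.5,"x":-0.003,"y":0.142,"z":-0.0015,"spin":0},{"fingers":-0.4,"x":-0.003,"y":0.142,"z":-0.0015,"spin":0},{"fingers":-0.4,"x":-0.003,"y":0.142,"z":-0.0015,"spin":0},{"fingers":-0.4,"x":-0.003,"y":0.142,"z":-0.0015,"spin":0},{"fingers":-0.4,"x":-0.003,"y":0.142,"z":-0.0015,"spin":0}]' 20
python3 f.py
python3 -m handwheel '[{"fingers":-0.4,"x":0,"y":0,"z":0,"spin":0},{"fingers":-0.4,"x":0,"y":0,"z":0,"spin":0},{"fingers":-0.4,"x":0,"y":-0.01,"z":0,"spin":0},{"fingers":-0.4,"x":0,"y":-0.03,"z":0,"spin":0},{"fingers":-0.4,"x":0,"y":-0.06,"z":0,"spin":0},{"fingers":-0.4,"x":0,"y":-0.1,"z":0,"spin":0},{"fingers":-0.4,"x":0,"y":-0.14,"z":0,"spin":0},{"fingers":-0.4,"x":0,"y":-0.18,"z":0,"spin":0},{"fingers":-0.4,"x":0,"y":-0.22,"z":0,"spin":0},{"fingers":-0.4,"x":0,"y":-0.25,"z":0,"spin":0}]' 20
python3 f.py; python3 -c "
from h import *
go(st(-.1065,0,.27),YAW+90)"
```

```text
time_s: 41.15
ee_pos: [0.3614, -0.2746, 0.0302]
eef_rot: [-1.572, -0.001, 0.172]
force: [-1.0, 0.5, 5.9]
grip_width: 0.0437
stand pos [-0.6345 -0.0986  0.0302] force stand [-0.1  1.1  5.9] mom [0.03 0.15 0.01] psi 99.84
time_s: 42.15
ee_pos: [0.3607, -0.274, 0.2826]
eef_rot: [-1.573, -0.002, 0.172]
force: [0.6, -0.5, -2.1]
grip_width: 0.0436
stand pos [-0.6344 -0.0977  0.2826] force stand [-0.1 -0.8 -2.1] mom [-0.05 -0.04 -0.02] psi 99.84
row x 0.2807 y 0.0122 z 0.4577 spin -47.99 | psi now 99.84 j6 -51.7 j1 -41.9 dist 0.537
```

```bash
python3 -m handwheel '[{"fingers":-0.4,"x":0.01,"y":0,"z":0.017,"spin":-2},{"fingers":-0.4,"x":0.03,"y":0,"z":0.05,"spin":-6},{"fingers":-0.4,"x":0.053,"y":0,"z":0.088,"spin":-11},{"fingers":-0.4,"x":0.076,"y":0,"z":0.126,"spin":-16},{"fingers":-0.4,"x":0.1,"y":0,"z":0.165,"spin":-21},{"fingers":-0.4,"x":0.124,"y":0,"z":0.204,"spin":-26},{"fingers":-0.4,"x":0.148,"y":0,"z":0.243,"spin":-31},{"fingers":-0.4,"x":0.172,"y":0,"z":0.282,"spin":-36},{"fingers":-0.4,"x":0.196,"y":0,"z":0.32,"spin":-42},{"fingers":-0.4,"x":0.22,"y":0,"z":0.36,"spin":-48}]'
python3 -m handwheel '[{"fingers":-0.4,"x":0.03,"y":0,"z":0,"spin":0},{"fingers":-0.4,"x":0.06,"y":0,"z":0,"spin":0},{"fingers":-0.4,"x":0.08,"y":0,"z":0,"spin":0},{"fingers":-0.4,"x":0.09,"y":0,"z":0,"spin":0},{"fingers":-0.4,"x":0.09,"y":0,"z":0,"spin":0},{"fingers":-0.4,"x":0.09,"y":0,"z":0,"spin":0},{"fingers":-0.4,"x":0.09,"y":0,"z":0,"spin":0},{"fingers":-0.4,"x":0.09,"y":0,"z":0,"spin":0},{"fingers":-0.4,"x":0.09,"y":0,"z":0,"spin":0},{"fingers":-0.4,"x":0.09,"y":0,"z":0,"spin":0}]'
python3 f.py; python3 -c "
from h import *
go(st(-.1065,0,.2142),YAW+90)"
```

```text
time_s: 43.15
ee_pos: [0.5162, 0.1199, 0.2801]
eef_rot: [-1.571, -0.0, 1.014]
force: [0.2, -0.4, -2.0]
grip_width: 0.0434
time_s: 44.15
ee_pos: [0.5641, 0.194, 0.2795]
eef_rot: [-1.571, -0.0, 1.009]
force: [0.2, -0.7, -1.6]
grip_width: 0.0438
stand pos [-0.13   -0.0207  0.2795] force stand [-0.5 -0.6 -1.6] mom [ 0.03 -0.15  0.02] psi 147.82
row x 0.0235 y 0.0653 z 0.0207 spin -0.01 | psi now 147.82 j6 -42.4 j1 15.5 dist 0.072
```

```bash
python3 -m handwheel '[{"fingers":-0.4,"x":0.008,"y":0,"z":0.007,"spin":0},{"fingers":-0.4,"x":0.017,"y":0.005,"z":0.015,"spin":0},{"fingers":-0.4,"x":0.0235,"y":0.015,"z":0.0205,"spin":0},{"fingers":-0.4,"x":0.0235,"y":0.03,"z":0.0205,"spin":0},{"fingers":-0.4,"x":0.0235,"y":0.045,"z":0.0205,"spin":0},{"fingers":-0.4,"x":0.0235,"y":0.055,"z":0.0205,"spin":0},{"fingers":-0.4,"x":0.0235,"y":0.06,"z":0.0205,"spin":0},{"fingers":-0.4,"x":0.0235,"y":0.063,"z":0.0205,"spin":0},{"fingers":-0.4,"x":0.0235,"y":0.065,"z":0.0205,"spin":0},{"fingers":-0.4,"x":0.0235,"y":0.0655,"z":0.0205,"spin":0}]'
python3 f.py
```

```text
time_s: 45.15
ee_pos: [0.5594, 0.2251, 0.2146]
eef_rot: [-1.572, -0.001, 1.009]
force: [-2.1, -1.7, 3.3]
grip_width: 0.0439
stand pos [-1.061e-01 -2.000e-04  2.146e-01] force stand [-2.6  0.8  3.3] mom [-0.16  0.21  0.02] psi 147.84
```

```bash
python3 -m handwheel '[{"fingers":-0.4,"x":0,"y":-0.0003,"z":0,"spin":0},{"fingers":0.4,"x":0,"y":-0.0003,"z":0,"spin":0},{"fingers":0.4,"x":0,"y":-0.0003,"z":0,"spin":0},{"fingers":0.4,"x":0,"y":-0.0003,"z":0,"spin":0},{"fingers":0.4,"x":0,"y":-0.01,"z":0,"spin":0},{"fingers":0.4,"x":0,"y":-0.03,"z":0,"spin":0},{"fingers":0.4,"x":0,"y":-0.06,"z":0,"spin":0},{"fingers":0.4,"x":0,"y":-0.1,"z":0,"spin":0},{"fingers":0.4,"x":0,"y":-0.13,"z":0,"spin":0},{"fingers":0.4,"x":0,"y":-0.13,"z":0,"spin":0}]'
python3 sh2.py
cat > owl.py <<'E'
from h import *
o=get_obs();p,d,c=snap('wrist');W=cloud(d,c);H=W[...,2];X=W[...,:2]@EX-XF;Y=W[...,:2]@EY-YC
for a,b in((.2,.235),(.238,.262)):
    k=(H>a)&(H<b)&(abs(X+.106)<.035)&(abs(Y)<.04);
    if k.sum()>50:print('owl',a,k.sum(),'X',np.percentile(X[k],[2,98]).round(4),'Y',np.percentile(Y[k],[2,98]).round(4),'z',np.percentile(H[k],[50,99]).round(4))
E
python3 owl.py; python3 obj.py top; python3 -c "
from h import *
go([0.358,-0.1815,.15],110)"
```

```text
time_s: 46.15
ee_pos: [0.5598, 0.2253, 0.3493]
eef_rot: [-1.576, -0.006, 1.009]
force: [0.0, 0.7, 1.0]
grip_width: 0.0658
row x -0.0007 y 0.1593 z 0.0012 spin 0.01 | psi now 147.84 j6 -39.4 j1 18.4 dist 0.159
board n 16394 z 0.18333601248927986 X [-0.1349 -0.0788] Y [-0.1166  0.1299]
-0.14 -0.1 [-0.1337 -0.0798] 0.1833
-0.1 -0.05 [-0.1347 -0.0794] 0.1833
0.05 0.1 [-0.1344 -0.0795] 0.1833
0.1 0.14 [-0.1342 -0.0796] 0.1834
stops -0.1 1850 [-0.1449 -0.1244 -0.1071 -0.0891 -0.0667]
stops 0.1 2735 [-0.1446 -0.1235 -0.1062 -0.0896 -0.0671]
owl 0.2 614 X [-0.1293 -0.0844] Y [-0.006  0.023] z [0.2243 0.2345]
owl 0.238 2746 X [-0.1279 -0.0913] Y [-0.0155  0.0216] z [0.2515 0.258 ]
top red [ 358.7 -181.2] r 20.8 z 0.0474
top yellow [ 459.1 -306.1] r 21.0 z 0.0468
top green [ 508.3 -232.8] r 20.5 z 0.0473
top blue [ 402.5 -384.9] r 21.0 z 0.0475
row x -0.4510 y 0.1935 z -0.0463 spin 37.84 | psi now 147.84 j6 -39.4 j1 18.4 dist 0.493
```

The owl stands in the middle of the shelf: X −0.107, shoulders and ears up to 0.258, board unchanged. Jars next, red first.

```bash
python3 -m handwheel '[{"fingers":0.4,"x":-0.03,"y":0,"z":-0.003,"spin":0},{"fingers":0.4,"x":-0.075,"y":0,"z":-0.007,"spin":0},{"fingers":0.4,"x":-0.12,"y":0,"z":-0.012,"spin":0},{"fingers":0.4,"x":-0.165,"y":0.01,"z":-0.017,"spin":0},{"fingers":0.4,"x":-0.21,"y":0.025,"z":-0.022,"spin":0},{"fingers":0.4,"x":-0.255,"y":0.05,"z":-0.026,"spin":0},{"fingers":0.4,"x":-0.295,"y":0.075,"z":-0.03,"spin":0},{"fingers":0.4,"x":-0.335,"y":0.1,"z":-0.034,"spin":0},{"fingers":0.4,"x":-0.375,"y":0.125,"z":-0.038,"spin":0},{"fingers":0.4,"x":-0.415,"y":0.15,"z":-0.042,"spin":0}]'
python3 -c "
from h import *
go([0.3587,-0.1812,.15])"
```

```text
time_s: 47.3
ee_pos: [0.3723, -0.1495, 0.1921]
eef_rot: [-1.569, 0.0, 1.01]
force: [1.2, -0.4, -0.6]
grip_width: 0.0657
row x -0.0340 y 0.0421 z -0.0054 spin 0.00 | psi now 147.85 j6 -85.0 j1 -27.1 dist 0.054
```

```bash
python3 -m handwheel '[{"fingers":0.4,"x":-0.015,"y":0.01,"z":-0.002,"spin":0},{"fingers":0.4,"x":-0.03,"y":0.025,"z":-0.005,"spin":0},{"fingers":0.4,"x":-0.034,"y":0.042,"z":-0.005,"spin":0},{"fingers":0.4,"x":-0.034,"y":0.042,"z":-0.005,"spin":0},{"fingers":0.4,"x":-0.034,"y":0.042,"z":-0.005,"spin":0},{"fingers":0.4,"x":-0.034,"y":0.042,"z":-0.005,"spin":0},{"fingers":0.4,"x":-0.034,"y":0.042,"z":-0.005,"spin":0},{"fingers":0.4,"x":-0.034,"y":0.042,"z":-0.005,"spin":0},{"fingers":0.4,"x":-0.034,"y":0.042,"z":-0.005,"spin":0},{"fingers":0.4,"x":-0.034,"y":0.042,"z":-0.005,"spin":0}]'
python3 near.py 0.038 0.055 0 0.026; python3 f.py
```

```text
time_s: 48.3
ee_pos: [0.3601, -0.18, 0.152]
eef_rot: [-1.571, -0.0, 1.01]
force: [-0.1, 1.0, -0.7]
grip_width: 0.0661
n 2723 c 358.1 -181.6 r 21.0 z 0.0458 bbox mid [ 0.3574 -0.1813  0.0439]
row x -0.0024 y 0.1259 z 0.0009 spin 0.00 | psi now 147.85 j6 -89.6 j1 -31.8 dist 0.126
stand pos [-0.5552 -0.0472  0.1519] force stand [-0.7 -0.2 -0.6] mom [ 0.   -0.14  0.01] psi 147.85
```

```bash
python3 -m handwheel '[{"fingers":0.4,"x":-0.0025,"y":0.02,"z":0.001,"spin":0},{"fingers":0.4,"x":-0.0025,"y":0.05,"z":0.001,"spin":0},{"fingers":0.4,"x":-0.0025,"y":0.08,"z":0.001,"spin":0},{"fingers":0.4,"x":-0.0025,"y":0.105,"z":0.001,"spin":0},{"fingers":0.4,"x":-0.0025,"y":0.12,"z":0.001,"spin":0},{"fingers":0.4,"x":-0.0025,"y":0.126,"z":0.001,"spin":0},{"fingers":-0.4,"x":-0.0025,"y":0.126,"z":0.001,"spin":0},{"fingers":-0.4,"x":-0.0025,"y":0.126,"z":0.001,"spin":0},{"fingers":-0.4,"x":-0.0025,"y":0.126,"z":0.001,"spin":0},{"fingers":-0.4,"x":-0.0025,"y":0.126,"z":0.001,"spin":0}]' 20
python3 f.py
python3 -m handwheel '[{"fingers":-0.4,"x":0,"y":0,"z":0,"spin":0},{"fingers":-0.4,"x":0,"y":-0.01,"z":0,"spin":0},{"fingers":-0.4,"x":0,"y":-0.03,"z":0,"spin":0},{"fingers":-0.4,"x":0,"y":-0.06,"z":0,"spin":0},{"fingers":-0.4,"x":0,"y":-0.09,"z":0,"spin":0},{"fingers":-0.4,"x":0,"y":-0.12,"z":0,"spin":0},{"fingers":-0.4,"x":0,"y":-0.14,"z":0,"spin":0},{"fingers":-0.4,"x":0,"y":-0.15,"z":0,"spin":0},{"fingers":-0.4,"x":0,"y":-0.15,"z":0,"spin":0},{"fingers":-0.4,"x":0,"y":-0.15,"z":0,"spin":0}]'
python3 -c "
from h import *
go([.3931,.1802,.15],230)"
```

```text
time_s: 49.35
ee_pos: [0.3583, -0.1819, 0.0266]
eef_rot: [-1.572, -0.0, 1.01]
force: [-0.1, 0.9, 5.5]
grip_width: 0.0418
stand pos [-0.5577 -0.0466  0.0266] force stand [0.7 0.6 5.5] mom [ 0.14 -0.01 -0.06] psi 147.84
time_s: 50.35
ee_pos: [0.3575, -0.1815, 0.1752]
eef_rot: [-1.57, 0.0, 1.009]
force: [0.0, 0.2, -1.5]
grip_width: 0.0417
row x 0.3251 y 0.0253 z 0.1624 spin -82.16 | psi now 147.84 j6 -90.0 j1 -32.1 dist 0.364
```

```bash
python3 -m handwheel '[{"fingers":-0.4,"x":0.015,"y":0,"z":0.0075,"spin":-6},{"fingers":-0.4,"x":0.045,"y":0,"z":0.0225,"spin":-14},{"fingers":-0.4,"x":0.08,"y":0,"z":0.04,"spin":-22},{"fingers":-0.4,"x":0.12,"y":0,"z":0.06,"spin":-30},{"fingers":-0.4,"x":0.16,"y":0,"z":0.08,"spin":-38},{"fingers":-0.4,"x":0.2,"y":0,"z":0.1,"spin":-46},{"fingers":-0.4,"x":0.24,"y":0,"z":0.12,"spin":-54},{"fingers":-0.4,"x":0.28,"y":0,"z":0.14,"spin":-62},{"fingers":-0.4,"x":0.31,"y":0,"z":0.155,"spin":-70},{"fingers":-0.4,"x":0.325,"y":0,"z":0.162,"spin":-78}]'
python3 -m handwheel '[{"fingers":-0.4,"x":0,"y":0,"z":0,"spin":-4},{"fingers":-0.4,"x":0,"y":0,"z":0,"spin":-4},{"fingers":-0.4,"x":0,"y":0.02,"z":0,"spin":-4},{"fingers":-0.4,"x":0,"y":0.04,"z":0,"spin":-4},{"fingers":-0.4,"x":0,"y":0.06,"z":0,"spin":-4},{"fingers":-0.4,"x":0,"y":0.08,"z":0,"spin":-4},{"fingers":-0.4,"x":0,"y":0.09,"z":0,"spin":-4},{"fingers":-0.4,"x":0,"y":0.09,"z":0,"spin":-4},{"fingers":-0.4,"x":0,"y":0.09,"z":0,"spin":-4},{"fingers":-0.4,"x":0,"y":0.09,"z":0,"spin":-4}]'
python3 f.py; python3 -c "
from h import *
go([.3931,.1802,.0465])"
```

```text
time_s: 51.35
ee_pos: [0.393, 0.1819, 0.1745]
eef_rot: [-1.569, -0.001, 2.379]
force: [0.3, -1.3, -0.5]
grip_width: 0.0417
time_s: 52.35
ee_pos: [0.3941, 0.1798, 0.0866]
eef_rot: [-1.572, 0.001, 2.44]
force: [-0.4, 0.2, -1.2]
grip_width: 0.0416
stand pos [-0.2325  0.1156  0.0866] force stand [-0.1  0.4 -1.2] mom [ 0.06 -0.06  0.06] psi -130.19
row x 0.0011 y 0.0401 z 0.0004 spin 0.00 | psi now -130.19 j6 -120.1 j1 19.7 dist 0.040
```

```bash
python3 -m handwheel '[{"fingers":-0.4,"x":0.001,"y":0.012,"z":0,"spin":0},{"fingers":-0.4,"x":0.001,"y":0.024,"z":0,"spin":0},{"fingers":-0.4,"x":0.001,"y":0.033,"z":0,"spin":0},{"fingers":-0.4,"x":0.001,"y":0.038,"z":0,"spin":0},{"fingers":-0.4,"x":0.001,"y":0.04,"z":0,"spin":0},{"fingers":-0.4,"x":0.001,"y":0.0402,"z":0,"spin":0},{"fingers":0.2,"x":0.001,"y":0.0402,"z":0,"spin":0},{"fingers":0.2,"x":0.001,"y":0.0402,"z":0,"spin":0},{"fingers":0.2,"x":0.001,"y":0.0402,"z":0,"spin":0},{"fingers":0.2,"x":0.001,"y":0.0402,"z":0,"spin":0}]'
python3 f.py
python3 -m handwheel '[{"fingers":0.2,"x":0,"y":-0.02,"z":0,"spin":0},{"fingers":0.2,"x":0,"y":-0.06,"z":0,"spin":0},{"fingers":0.2,"x":0,"y":-0.1,"z":0,"spin":0},{"fingers":0.2,"x":0,"y":-0.13,"z":0,"spin":0},{"fingers":0.2,"x":0,"y":-0.15,"z":0,"spin":0},{"fingers":0.2,"x":0,"y":-0.15,"z":0,"spin":0},{"fingers":0.2,"x":0,"y":-0.15,"z":0,"spin":0},{"fingers":0.2,"x":0,"y":-0.15,"z":0,"spin":0},{"fingers":0.2,"x":0,"y":-0.15,"z":0,"spin":0},{"fingers":0.2,"x":0,"y":-0.15,"z":0,"spin":0}]'
python3 near.py 0.055 0.075 0 .0465; python3 -c "
from h import *
go([.5083,-.2327,.15],150)"
```

```text
time_s: 53.35
ee_pos: [0.3929, 0.1803, 0.0455]
eef_rot: [-1.571, -0.0, 2.441]
force: [-0.5, 0.0, -0.2]
grip_width: 0.0561
stand pos [-0.2326  0.1169  0.0455] force stand [-0.2  0.4 -0.2] mom [ 0.13 -0.13 -0.05] psi -130.16
time_s: 54.35
ee_pos: [0.3928, 0.1803, 0.195]
eef_rot: [-1.57, -0.001, 2.441]
force: [-0.2, -0.3, -1.1]
grip_width: 0.0566
n 2349 c 391.8 178.8 r 20.9 z 0.0658 bbox mid [0.3914 0.1784 0.0629]
row x -0.0003 y 0.1486 z 0.0016 spin 0.00 | psi now -130.16 j6 -120.0 j1 19.8 dist 0.149
row x -0.3547 y 0.0451 z 0.2411 spin 79.84 | psi now -130.16 j6 -120.0 j1 19.8 dist 0.431
```

Red is within 2 mm of its spot. Next is green.

```bash
python3 -m handwheel '[{"fingers":0.3,"x":-0.03,"y":0,"z":0.02,"spin":8},{"fingers":0.3,"x":-0.07,"y":0,"z":0.046,"spin":16},{"fingers":0.3,"x":-0.11,"y":0,"z":0.073,"spin":24},{"fingers":0.3,"x":-0.15,"y":0,"z":0.1,"spin":32},{"fingers":0.3,"x":-0.19,"y":0,"z":0.127,"spin":40},{"fingers":0.3,"x":-0.23,"y":0,"z":0.155,"spin":48},{"fingers":0.3,"x":-0.27,"y":0.01,"z":0.183,"spin":56},{"fingers":0.3,"x":-0.305,"y":0.02,"z":0.207,"spin":64},{"fingers":0.3,"x":-0.335,"y":0.035,"z":0.228,"spin":72},{"fingers":0.3,"x":-0.3547,"y":0.045,"z":0.241,"spin":79.8}]'
python3 -m handwheel '[{"fingers":0.3,"x":0,"y":0,"z":0,"spin":0},{"fingers":0.3,"x":0,"y":0,"z":0,"spin":0},{"fingers":0.3,"x":0,"y":0,"z":0,"spin":0},{"fingers":0.3,"x":0,"y":0,"z":0,"spin":0},{"fingers":0.3,"x":0,"y":0,"z":0,"spin":0},{"fingers":0.3,"x":0,"y":0,"z":0,"spin":0},{"fingers":0.3,"x":0,"y":0,"z":0,"spin":0},{"fingers":0.3,"x":0,"y":0,"z":0,"spin":0},{"fingers":0.3,"x":0,"y":0,"z":0,"spin":0},{"fingers":0.3,"x":0,"y":0,"z":0,"spin":0}]'
python3 near.py 0.038 0.055 62 0.026
```

```text
time_s: 55.4
ee_pos: [0.5084, -0.2349, 0.1491]
eef_rot: [-1.57, 0.0, 1.041]
force: [-0.3, 0.9, -0.7]
grip_width: 0.0614
time_s: 56.4
ee_pos: [0.5086, -0.2326, 0.1506]
eef_rot: [-1.571, 0.0, 1.048]
force: [0.3, 0.4, -1.0]
grip_width: 0.061
n 2648 c 508.3 -232.7 r 20.7 z 0.0458 bbox mid [ 0.5081 -0.2324  0.0448]
row x -0.0003 y 0.1246 z 0.0002 spin 0.00 | psi now 150.04 j6 -88.4 j1 -28.3 dist 0.125
```

```bash
python3 -m handwheel '[{"fingers":0.3,"x":0,"y":0.02,"z":0,"spin":0},{"fingers":0.3,"x":0,"y":0.05,"z":0,"spin":0},{"fingers":0.3,"x":0,"y":0.08,"z":0,"spin":0},{"fingers":0.3,"x":0,"y":0.105,"z":0,"spin":0},{"fingers":0.3,"x":0,"y":0.119,"z":0,"spin":0},{"fingers":0.3,"x":0,"y":0.125,"z":0,"spin":0},{"fingers":-0.4,"x":0,"y":0.125,"z":0,"spin":0},{"fingers":-0.4,"x":0,"y":0.125,"z":0,"spin":0},{"fingers":-0.4,"x":0,"y":0.125,"z":0,"spin":0},{"fingers":-0.4,"x":0,"y":0.125,"z":0,"spin":0}]' 20
python3 f.py
python3 -m handwheel '[{"fingers":-0.4,"x":0,"y":0,"z":0,"spin":0},{"fingers":-0.4,"x":0,"y":-0.01,"z":0,"spin":0},{"fingers":-0.4,"x":0,"y":-0.03,"z":0,"spin":0},{"fingers":-0.4,"x":0,"y":-0.06,"z":0,"spin":0},{"fingers":-0.4,"x":0,"y":-0.09,"z":0,"spin":0},{"fingers":-0.4,"x":0,"y":-0.12,"z":0,"spin":0},{"fingers":-0.4,"x":0,"y":-0.14,"z":0,"spin":0},{"fingers":-0.4,"x":0,"y":-0.15,"z":0,"spin":0},{"fingers":-0.4,"x":0,"y":-0.15,"z":0,"spin":0},{"fingers":-0.4,"x":0,"y":-0.15,"z":0,"spin":0}]'
python3 -c "
from h import *
go([.5248,.0973,.17],228)"
```

```text
time_s: 57.45
ee_pos: [0.5092, -0.2329, 0.0268]
eef_rot: [-1.573, -0.0, 1.048]
force: [-0.8, 0.8, 6.0]
grip_width: 0.0416
stand pos [-0.5205 -0.2015  0.0268] force stand [0.3 1.1 6. ] mom [0.12 0.   0.  ] psi 150.04
time_s: 58.45
ee_pos: [0.5082, -0.2324, 0.1748]
eef_rot: [-1.57, 0.0, 1.048]
force: [0.2, -0.6, -1.7]
grip_width: 0.0417
row x 0.2939 y 0.0049 z 0.1503 spin -77.96 | psi now 150.04 j6 -88.4 j1 -28.3 dist 0.330
```

```bash
python3 -m handwheel '[{"fingers":-0.4,"x":0.01,"y":0,"z":0.005,"spin":-6},{"fingers":-0.4,"x":0.035,"y":0,"z":0.018,"spin":-14},{"fingers":-0.4,"x":0.07,"y":0,"z":0.036,"spin":-22},{"fingers":-0.4,"x":0.105,"y":0,"z":0.054,"spin":-30},{"fingers":-0.4,"x":0.14,"y":0,"z":0.072,"spin":-38},{"fingers":-0.4,"x":0.175,"y":0,"z":0.09,"spin":-46},{"fingers":-0.4,"x":0.21,"y":0,"z":0.108,"spin":-54},{"fingers":-0.4,"x":0.245,"y":0,"z":0.125,"spin":-62},{"fingers":-0.4,"x":0.275,"y":0,"z":0.141,"spin":-70},{"fingers":-0.4,"x":0.294,"y":0,"z":0.15,"spin":-78}]'
python3 -m handwheel '[{"fingers":-0.4,"x":0,"y":0,"z":0,"spin":0},{"fingers":-0.4,"x":0,"y":0,"z":0,"spin":0},{"fingers":-0.4,"x":0,"y":0.02,"z":0,"spin":0},{"fingers":-0.4,"x":0,"y":0.04,"z":0,"spin":0},{"fingers":-0.4,"x":0,"y":0.06,"z":0,"spin":0},{"fingers":-0.4,"x":0,"y":0.08,"z":0,"spin":0},{"fingers":-0.4,"x":0,"y":0.09,"z":0,"spin":0},{"fingers":-0.4,"x":0,"y":0.09,"z":0,"spin":0},{"fingers":-0.4,"x":0,"y":0.09,"z":0,"spin":0},{"fingers":-0.4,"x":0,"y":0.09,"z":0,"spin":0}]'
python3 f.py; python3 -c "
from h import *
go([.5248,.0973,.0468])"
```

```text
time_s: 59.45
ee_pos: [0.5247, 0.0992, 0.1742]
eef_rot: [-1.569, -0.002, 2.417]
force: [-0.3, -0.5, -1.7]
grip_width: 0.0416
time_s: 60.45
ee_pos: [0.526, 0.0969, 0.0866]
eef_rot: [-1.572, 0.001, 2.409]
force: [0.3, 0.8, -1.6]
grip_width: 0.0414
stand pos [-0.2325 -0.0401  0.0866] force stand [ 0.8  0.2 -1.6] mom [ 0.1  -0.13 -0.01] psi -132.0
row x 0.0012 y 0.0398 z 0.0005 spin 0.00 | psi now -132.00 j6 -131.5 j1 6.5 dist 0.040
```

```bash
python3 -m handwheel '[{"fingers":-0.4,"x":0.001,"y":0.012,"z":0,"spin":0},{"fingers":-0.4,"x":0.001,"y":0.024,"z":0,"spin":0},{"fingers":-0.4,"x":0.001,"y":0.033,"z":0,"spin":0},{"fingers":-0.4,"x":0.001,"y":0.038,"z":0,"spin":0},{"fingers":-0.4,"x":0.001,"y":0.0395,"z":0,"spin":0},{"fingers":-0.4,"x":0.001,"y":0.04,"z":0,"spin":0},{"fingers":0.2,"x":0.001,"y":0.04,"z":0,"spin":0},{"fingers":0.2,"x":0.001,"y":0.04,"z":0,"spin":0},{"fingers":0.2,"x":0.001,"y":0.04,"z":0,"spin":0},{"fingers":0.2,"x":0.001,"y":0.04,"z":0,"spin":0}]'
python3 f.py
python3 -m handwheel '[{"fingers":0.2,"x":0,"y":-0.02,"z":0,"spin":0},{"fingers":0.2,"x":0,"y":-0.06,"z":0,"spin":0},{"fingers":0.2,"x":0,"y":-0.1,"z":0,"spin":0},{"fingers":0.2,"x":0,"y":-0.13,"z":0,"spin":0},{"fingers":0.2,"x":0,"y":-0.15,"z":0,"spin":0},{"fingers":0.2,"x":0,"y":-0.15,"z":0,"spin":0},{"fingers":0.2,"x":0,"y":-0.15,"z":0,"spin":0},{"fingers":0.2,"x":0,"y":-0.15,"z":0,"spin":0},{"fingers":0.2,"x":0,"y":-0.15,"z":0,"spin":0},{"fingers":0.2,"x":0,"y":-0.15,"z":0,"spin":0}]'
python3 near.py 0.055 0.075 62 .0465; python3 obj.py top; python3 -c "
from h import *
go([.4592,-.306,.15],150)"
```

```text
time_s: 61.45
ee_pos: [0.5247, 0.0977, 0.0455]
eef_rot: [-1.571, -0.0, 2.409]
force: [0.8, 0.2, 0.8]
grip_width: 0.0561
stand pos [-0.2324 -0.0387  0.0455] force stand [ 0.6 -0.6  0.8] mom [ 0.1  -0.13 -0.03] psi -131.96
time_s: 62.45
ee_pos: [0.5245, 0.0977, 0.1948]
eef_rot: [-1.57, -0.001, 2.409]
force: [0.0, -1.4, 0.4]
grip_width: 0.0567
n 2238 c 523.5 96.2 r 20.9 z 0.0658 bbox mid [0.5233 0.0962 0.0657]
row x -0.0003 y 0.1485 z 0.0017 spin 0.00 | psi now -131.96 j6 -131.4 j1 6.6 dist 0.149
top yellow [ 458.7 -305.8] r 21.4 z 0.0470
top blue [ 401.2 -384.6] r 21.4 z 0.0471
row x -0.2213 y 0.0453 z 0.3439 spin 78.04 | psi now -131.96 j6 -131.4 j1 6.6 dist 0.411
```

Green is placed within 2 mm. Next is yellow.

```bash
python3 -m handwheel '[{"fingers":0.3,"x":-0.02,"y":0,"z":0.03,"spin":8},{"fingers":0.3,"x":-0.043,"y":0,"z":0.067,"spin":16},{"fingers":0.3,"x":-0.067,"y":0,"z":0.104,"spin":24},{"fingers":0.3,"x":-0.091,"y":0,"z":0.142,"spin":32},{"fingers":0.3,"x":-0.115,"y":0,"z":0.18,"spin":40},{"fingers":0.3,"x":-0.14,"y":0,"z":0.218,"spin":48},{"fingers":0.3,"x":-0.165,"y":0.01,"z":0.256,"spin":56},{"fingers":0.3,"x":-0.188,"y":0.02,"z":0.292,"spin":64},{"fingers":0.3,"x":-0.208,"y":0.035,"z":0.323,"spin":72},{"fingers":0.3,"x":-0.221,"y":0.045,"z":0.344,"spin":78}]'
python3 -m handwheel '[{"fingers":0.3,"x":0,"y":0,"z":0,"spin":0},{"fingers":0.3,"x":0,"y":0,"z":0,"spin":0},{"fingers":0.3,"x":0,"y":0,"z":0,"spin":0},{"fingers":0.3,"x":0,"y":0,"z":0,"spin":0},{"fingers":0.3,"x":0,"y":0,"z":0,"spin":0},{"fingers":0.3,"x":0,"y":0,"z":0,"spin":0},{"fingers":0.3,"x":0,"y":0,"z":0,"spin":0},{"fingers":0.3,"x":0,"y":0,"z":0,"spin":0},{"fingers":0.3,"x":0,"y":0,"z":0,"spin":0},{"fingers":0.3,"x":0,"y":0,"z":0,"spin":0}]'
python3 near.py 0.038 0.055 25 0.026
```

```text
time_s: 63.55
ee_pos: [0.4581, -0.308, 0.1495]
eef_rot: [-1.57, 0.0, 1.041]
force: [-0.0, 0.5, -0.3]
grip_width: 0.0615
time_s: 64.55
ee_pos: [0.459, -0.3059, 0.1506]
eef_rot: [-1.571, 0.0, 1.048]
force: [0.3, -0.1, 0.4]
grip_width: 0.0608
n 2739 c 458.4 -306.6 r 20.9 z 0.0457 bbox mid [ 0.4581 -0.3063  0.0441]
row x -0.0010 y 0.1246 z 0.0002 spin 0.00 | psi now 150.04 j6 -97.5 j1 -37.5 dist 0.125
```

```bash
python3 -m handwheel '[{"fingers":0.3,"x":-0.001,"y":0.02,"z":0,"spin":0},{"fingers":0.3,"x":-0.001,"y":0.05,"z":0,"spin":0},{"fingers":0.3,"x":-0.001,"y":0.08,"z":0,"spin":0},{"fingers":0.3,"x":-0.001,"y":0.105,"z":0,"spin":0},{"fingers":0.3,"x":-0.001,"y":0.119,"z":0,"spin":0},{"fingers":0.3,"x":-0.001,"y":0.125,"z":0,"spin":0},{"fingers":-0.4,"x":-0.001,"y":0.125,"z":0,"spin":0},{"fingers":-0.4,"x":-0.001,"y":0.125,"z":0,"spin":0},{"fingers":-0.4,"x":-0.001,"y":0.125,"z":0,"spin":0},{"fingers":-0.4,"x":-0.001,"y":0.125,"z":0,"spin":0}]' 20
python3 f.py
python3 -m handwheel '[{"fingers":-0.4,"x":0,"y":0,"z":0,"spin":0},{"fingers":-0.4,"x":0,"y":-0.01,"z":0,"spin":0},{"fingers":-0.4,"x":0,"y":-0.03,"z":0,"spin":0},{"fingers":-0.4,"x":0,"y":-0.06,"z":0,"spin":0},{"fingers":-0.4,"x":0,"y":-0.09,"z":0,"spin":0},{"fingers":-0.4,"x":0,"y":-0.12,"z":0,"spin":0},{"fingers":-0.4,"x":0,"y":-0.14,"z":0,"spin":0},{"fingers":-0.4,"x":0,"y":-0.15,"z":0,"spin":0},{"fingers":-0.4,"x":0,"y":-0.15,"z":0,"spin":0},{"fingers":-0.4,"x":0,"y":-0.15,"z":0,"spin":0}]'
python3 -c "
from h import *
go([.4587,.1386,.17],232)"
```

```text
time_s: 65.6
ee_pos: [0.4591, -0.3071, 0.0268]
eef_rot: [-1.573, 0.0, 1.048]
force: [0.5, 0.8, 5.4]
grip_width: 0.0415
stand pos [-0.61   -0.1986  0.0268] force stand [0.9 0.1 5.4] mom [ 0.16 -0.07 -0.05] psi 150.04
time_s: 66.6
ee_pos: [0.4583, -0.3065, 0.1748]
eef_rot: [-1.57, -0.0, 1.048]
force: [0.8, -0.3, -0.6]
grip_width: 0.0416
row x 0.3858 y 0.0051 z 0.2219 spin -81.96 | psi now 150.04 j6 -97.6 j1 -37.6 dist 0.445
```

```bash
python3 -m handwheel '[{"fingers":-0.4,"x":0.02,"y":0,"z":0.012,"spin":-7},{"fingers":-0.4,"x":0.055,"y":0,"z":0.032,"spin":-15},{"fingers":-0.4,"x":0.095,"y":0,"z":0.055,"spin":-23},{"fingers":-0.4,"x":0.137,"y":0,"z":0.079,"spin":-31},{"fingers":-0.4,"x":0.18,"y":0,"z":0.104,"spin":-39},{"fingers":-0.4,"x":0.223,"y":0,"z":0.128,"spin":-47},{"fingers":-0.4,"x":0.266,"y":0,"z":0.153,"spin":-55},{"fingers":-0.4,"x":0.309,"y":0,"z":0.178,"spin":-63},{"fingers":-0.4,"x":0.35,"y":0,"z":0.201,"spin":-71},{"fingers":-0.4,"x":0.386,"y":0,"z":0.222,"spin":-79}]'
python3 -m handwheel '[{"fingers":-0.4,"x":0,"y":0,"z":0,"spin":-3},{"fingers":-0.4,"x":0,"y":0,"z":0,"spin":-3},{"fingers":-0.4,"x":0,"y":0,"z":0,"spin":-3},{"fingers":-0.4,"x":0,"y":0.015,"z":0,"spin":-3},{"fingers":-0.4,"x":0,"y":0.035,"z":0,"spin":-3},{"fingers":-0.4,"x":0,"y":0.055,"z":0,"spin":-3},{"fingers":-0.4,"x":0,"y":0.07,"z":0,"spin":-3},{"fingers":-0.4,"x":0,"y":0.07,"z":0,"spin":-3},{"fingers":-0.4,"x":0,"y":0.07,"z":0,"spin":-3},{"fingers":-0.4,"x":0,"y":0.07,"z":0,"spin":-3}]'
python3 f.py; python3 -c "
from h import *
go([.4587,.1386,.0468],235)"
```

```text
time_s: 67.6
ee_pos: [0.4581, 0.1407, 0.1745]
eef_rot: [-1.569, -0.001, 2.433]
force: [1.1, -0.5, -0.6]
grip_width: 0.0422
time_s: 68.6
ee_pos: [0.4594, 0.1383, 0.1065]
eef_rot: [-1.572, 0.001, 2.478]
force: [0.4, 0.1, -1.0]
grip_width: 0.0415
stand pos [-0.2328  0.0382  0.1065] force stand [ 0.3 -0.2 -1. ] mom [ 0.12 -0.09 -0.02] psi -128.02
row x 0.0008 y 0.0597 z 0.0003 spin -3.02 | psi now -128.02 j6 -129.6 j1 12.4 dist 0.060
```

```bash
python3 -m handwheel '[{"fingers":-0.4,"x":0.001,"y":0.012,"z":0,"spin":-3},{"fingers":-0.4,"x":0.001,"y":0.03,"z":0,"spin":-3},{"fingers":-0.4,"x":0.001,"y":0.045,"z":0,"spin":-3},{"fingers":-0.4,"x":0.001,"y":0.055,"z":0,"spin":-3},{"fingers":-0.4,"x":0.001,"y":0.059,"z":0,"spin":-3},{"fingers":-0.4,"x":0.001,"y":0.06,"z":0,"spin":-3},{"fingers":0.15,"x":0.001,"y":0.06,"z":0,"spin":-3},{"fingers":0.15,"x":0.001,"y":0.06,"z":0,"spin":-3},{"fingers":0.15,"x":0.001,"y":0.06,"z":0,"spin":-3},{"fingers":0.15,"x":0.001,"y":0.06,"z":0,"spin":-3}]'
python3 f.py
python3 -m handwheel '[{"fingers":0.15,"x":0,"y":-0.02,"z":0,"spin":0},{"fingers":0.15,"x":0,"y":-0.06,"z":0,"spin":0},{"fingers":0.15,"x":0,"y":-0.1,"z":0,"spin":0},{"fingers":0.15,"x":0,"y":-0.13,"z":0,"spin":0},{"fingers":0.15,"x":0,"y":-0.15,"z":0,"spin":0},{"fingers":0.15,"x":0,"y":-0.15,"z":0,"spin":0},{"fingers":0.15,"x":0,"y":-0.15,"z":0,"spin":0},{"fingers":0.15,"x":0,"y":-0.15,"z":0,"spin":0},{"fingers":0.15,"x":0,"y":-0.15,"z":0,"spin":0},{"fingers":0.15,"x":0,"y":-0.15,"z":0,"spin":0}]'
python3 near.py 0.055 0.075 25 .0465; python3 -c "
from h import *
go([.402,-.3848,.15],155)"
```

```text
time_s: 69.6
ee_pos: [0.4583, 0.1392, 0.0459]
eef_rot: [-1.571, 0.0, 2.531]
force: [0.5, -0.0, -0.6]
grip_width: 0.0541
stand pos [-0.2326  0.0396  0.0459] force stand [ 0.2 -0.4 -0.6] mom [ 0.12 -0.08 -0.04] psi -124.96
time_s: 70.6
ee_pos: [0.458, 0.1391, 0.1949]
eef_rot: [-1.57, -0.001, 2.531]
force: [-0.5, -0.0, 0.4]
grip_width: 0.0539
n 2357 c 457.5 137.5 r 20.8 z 0.0658 bbox mid [0.4572 0.1372 0.0629]
row x -0.0005 y 0.1486 z 0.0015 spin 0.00 | psi now -124.96 j6 -132.5 j1 12.5 dist 0.149
row x -0.2543 y 0.0452 z 0.4615 spin 80.04 | psi now -124.96 j6 -132.5 j1 12.5 dist 0.529
```

```bash
python3 -m handwheel '[{"fingers":0.3,"x":-0.02,"y":0,"z":0.035,"spin":8},{"fingers":0.3,"x":-0.043,"y":0,"z":0.078,"spin":16},{"fingers":0.3,"x":-0.067,"y":0,"z":0.121,"spin":24},{"fingers":0.3,"x":-0.091,"y":0,"z":0.164,"spin":32},{"fingers":0.3,"x":-0.115,"y":0,"z":0.208,"spin":40},{"fingers":0.3,"x":-0.139,"y":0,"z":0.252,"spin":48},{"fingers":0.3,"x":-0.163,"y":0,"z":0.295,"spin":56},{"fingers":0.3,"x":-0.187,"y":0,"z":0.339,"spin":64},{"fingers":0.3,"x":-0.211,"y":0,"z":0.382,"spin":72},{"fingers":0.3,"x":-0.233,"y":0,"z":0.422,"spin":80}]'
python3 -c "
from h import *
go([.402,-.3848,.15],155)"
```

```text
time_s: 71.65
ee_pos: [0.4066, -0.3424, 0.1954]
eef_rot: [-1.571, -0.0, 1.129]
force: [1.1, 1.2, 0.2]
grip_width: 0.0611
row x -0.0403 y 0.0454 z -0.0140 spin -0.32 | psi now 154.68 j6 -108.7 j1 -44.1 dist 0.062
```

```bash
python3 -m handwheel '[{"fingers":0.3,"x":-0.02,"y":0.01,"z":-0.007,"spin":0},{"fingers":0.3,"x":-0.04,"y":0.03,"z":-0.014,"spin":0},{"fingers":0.3,"x":-0.04,"y":0.045,"z":-0.014,"spin":0},{"fingers":0.3,"x":-0.04,"y":0.045,"z":-0.014,"spin":0},{"fingers":0.3,"x":-0.04,"y":0.045,"z":-0.014,"spin":0},{"fingers":0.3,"x":-0.04,"y":0.045,"z":-0.014,"spin":0},{"fingers":0.3,"x":-0.04,"y":0.045,"z":-0.014,"spin":0},{"fingers":0.3,"x":-0.04,"y":0.045,"z":-0.014,"spin":0},{"fingers":0.3,"x":-0.04,"y":0.045,"z":-0.014,"spin":0},{"fingers":0.3,"x":-0.04,"y":0.045,"z":-0.014,"spin":0}]'
python3 near.py 0.038 0.055 110 0.026
```

```text
time_s: 72.65
ee_pos: [0.4032, -0.3823, 0.1508]
eef_rot: [-1.571, 0.0, 1.135]
force: [1.4, 0.2, 0.7]
grip_width: 0.0611
n 2662 c 401.7 -385.0 r 20.7 z 0.0458 bbox mid [ 0.4014 -0.3849  0.0449]
row x -0.0030 y 0.1248 z 0.0002 spin 0.00 | psi now 155.05 j6 -112.3 j1 -47.3 dist 0.125
```

```bash
python3 -m handwheel '[{"fingers":0.3,"x":-0.003,"y":0.02,"z":0,"spin":0},{"fingers":0.3,"x":-0.003,"y":0.05,"z":0,"spin":0},{"fingers":0.3,"x":-0.003,"y":0.08,"z":0,"spin":0},{"fingers":0.3,"x":-0.003,"y":0.105,"z":0,"spin":0},{"fingers":0.3,"x":-0.003,"y":0.119,"z":0,"spin":0},{"fingers":0.3,"x":-0.003,"y":0.125,"z":0,"spin":0},{"fingers":-0.4,"x":-0.003,"y":0.125,"z":0,"spin":0},{"fingers":-0.4,"x":-0.003,"y":0.125,"z":0,"spin":0},{"fingers":-0.4,"x":-0.003,"y":0.125,"z":0,"spin":0},{"fingers":-0.4,"x":-0.003,"y":0.125,"z":0,"spin":0}]' 20
python3 f.py
python3 -m handwheel '[{"fingers":-0.4,"x":0,"y":0,"z":0,"spin":0},{"fingers":-0.4,"x":0,"y":-0.01,"z":0,"spin":0},{"fingers":-0.4,"x":0,"y":-0.03,"z":0,"spin":0},{"fingers":-0.4,"x":0,"y":-0.06,"z":0,"spin":0},{"fingers":-0.4,"x":0,"y":-0.09,"z":0,"spin":0},{"fingers":-0.4,"x":0,"y":-0.12,"z":0,"spin":0},{"fingers":-0.4,"x":0,"y":-0.14,"z":0,"spin":0},{"fingers":-0.4,"x":0,"y":-0.15,"z":0,"spin":0},{"fingers":-0.4,"x":0,"y":-0.15,"z":0,"spin":0},{"fingers":-0.4,"x":0,"y":-0.15,"z":0,"spin":0}]'
python3 -c "
from h import *
go([.5909,.0558,.17],230)"
```

```text
time_s: 73.7
ee_pos: [0.4024, -0.3855, 0.0268]
eef_rot: [-1.573, 0.001, 1.135]
force: [-0.9, 1.9, 6.7]
grip_width: 0.0419
stand pos [-0.7066 -0.1923  0.0268] force stand [1.1 1.8 6.7] mom [ 0.19 -0.05 -0.04] psi 155.04
time_s: 74.7
ee_pos: [0.4016, -0.3848, 0.1748]
eef_rot: [-1.57, -0.001, 1.135]
force: [-0.7, 0.5, -1.8]
grip_width: 0.0416
row x 0.4793 y 0.0050 z 0.0143 spin -74.96 | psi now 155.04 j6 -112.6 j1 -47.5 dist 0.480
```

```bash
python3 -m handwheel '[{"fingers":-0.4,"x":0.02,"y":0,"z":0.0006,"spin":-4},{"fingers":-0.4,"x":0.055,"y":0,"z":0.0016,"spin":-10},{"fingers":-0.4,"x":0.1,"y":0,"z":0.003,"spin":-17},{"fingers":-0.4,"x":0.148,"y":0,"z":0.0044,"spin":-24},{"fingers":-0.4,"x":0.196,"y":0,"z":0.006,"spin":-31},{"fingers":-0.4,"x":0.244,"y":0,"z":0.0073,"spin":-38},{"fingers":-0.4,"x":0.292,"y":0,"z":0.0087,"spin":-45},{"fingers":-0.4,"x":0.34,"y":0,"z":0.01,"spin":-52},{"fingers":-0.4,"x":0.388,"y":0,"z":0.0116,"spin":-60},{"fingers":-0.4,"x":0.43,"y":0,"z":0.013,"spin":-68}]'
python3 -m handwheel '[{"fingers":-0.4,"x":0,"y":0,"z":0,"spin":-4},{"fingers":-0.4,"x":0,"y":0,"z":0,"spin":-7},{"fingers":-0.4,"x":0,"y":0,"z":0,"spin":-7},{"fingers":-0.4,"x":0,"y":0,"z":0,"spin":-7},{"fingers":-0.4,"x":0,"y":0,"z":0,"spin":-7},{"fingers":-0.4,"x":0,"y":0,"z":0,"spin":-7},{"fingers":-0.4,"x":0,"y":0,"z":0,"spin":-7},{"fingers":-0.4,"x":0,"y":0,"z":0,"spin":-7},{"fingers":-0.4,"x":0,"y":0,"z":0,"spin":-7},{"fingers":-0.4,"x":0,"y":0,"z":0,"spin":-7}]'
python3 f.py; python3 -c "
from h import *
go([.5909,.0558,.0468],230)"
```

```text
time_s: 75.7
ee_pos: [0.5716, 0.0126, 0.1742]
eef_rot: [-1.569, -0.002, 2.328]
force: [0.8, -1.7, -1.3]
grip_width: 0.0419
time_s: 76.7
ee_pos: [0.5716, 0.0103, 0.1757]
eef_rot: [-1.571, -0.0, 2.444]
force: [0.4, 0.4, -1.6]
grip_width: 0.0417
stand pos [-0.2815 -0.1248  0.1757] force stand [ 0.6 -0.1 -1.6] mom [ 0.11 -0.14  0.01] psi -129.96
row x 0.0144 y 0.1289 z -0.0473 spin 0.04 | psi now -129.96 j6 -142.7 j1 -2.6 dist 0.138
```

```bash
python3 -m handwheel '[{"fingers":-0.4,"x":0.005,"y":0,"z":-0.015,"spin":0},{"fingers":-0.4,"x":0.01,"y":0,"z":-0.03,"spin":0},{"fingers":-0.4,"x":0.0144,"y":0,"z":-0.0473,"spin":0},{"fingers":-0.4,"x":0.0144,"y":0.02,"z":-0.0473,"spin":0},{"fingers":-0.4,"x":0.0144,"y":0.045,"z":-0.0473,"spin":0},{"fingers":-0.4,"x":0.0144,"y":0.07,"z":-0.0473,"spin":0},{"fingers":-0.4,"x":0.0144,"y":0.085,"z":-0.0473,"spin":0},{"fingers":-0.4,"x":0.0144,"y":0.09,"z":-0.0473,"spin":0},{"fingers":-0.4,"x":0.0144,"y":0.09,"z":-0.0473,"spin":0},{"fingers":-0.4,"x":0.0144,"y":0.09,"z":-0.0473,"spin":0}]'
python3 f.py; python3 -c "
from h import *
go([.5909,.0558,.0468])"
```

```text
time_s: 77.7
ee_pos: [0.5915, 0.056, 0.0867]
eef_rot: [-1.572, 0.001, 2.444]
force: [-0.0, -0.4, -1.5]
grip_width: 0.0415
stand pos [-0.2322 -0.1174  0.0867] force stand [-0.4 -0.2 -1.5] mom [ 0.1  -0.09  0.02] psi -129.95
row x 0.0004 y 0.0399 z 0.0006 spin 0.00 | psi now -129.95 j6 -138.2 j1 1.9 dist 0.040
```

```bash
python3 -m handwheel '[{"fingers":-0.4,"x":0,"y":0.012,"z":0,"spin":0},{"fingers":-0.4,"x":0,"y":0.024,"z":0,"spin":0},{"fingers":-0.4,"x":0,"y":0.033,"z":0,"spin":0},{"fingers":-0.4,"x":0,"y":0.038,"z":0,"spin":0},{"fingers":-0.4,"x":0,"y":0.0395,"z":0,"spin":0},{"fingers":-0.4,"x":0,"y":0.04,"z":0,"spin":0},{"fingers":0.2,"x":0,"y":0.04,"z":0,"spin":0},{"fingers":0.2,"x":0,"y":0.04,"z":0,"spin":0},{"fingers":0.2,"x":0,"y":0.04,"z":0,"spin":0},{"fingers":0.2,"x":0,"y":0.04,"z":0,"spin":0}]'
python3 -m handwheel '[{"fingers":0.2,"x":0,"y":-0.02,"z":0,"spin":0},{"fingers":0.2,"x":0,"y":-0.06,"z":0,"spin":0},{"fingers":0.2,"x":0,"y":-0.1,"z":0,"spin":0},{"fingers":0.2,"x":0,"y":-0.14,"z":0,"spin":0},{"fingers":0.2,"x":0,"y":-0.18,"z":0.01,"spin":0},{"fingers":0.2,"x":0,"y":-0.22,"z":0.04,"spin":0},{"fingers":0.2,"x":0,"y":-0.25,"z":0.08,"spin":0},{"fingers":0.2,"x":0,"y":-0.27,"z":0.12,"spin":0},{"fingers":0.2,"x":0,"y":-0.27,"z":0.15,"spin":0},{"fingers":0.2,"x":0,"y":-0.27,"z":0.15,"spin":0}]'
python3 -m handwheel '[{"fingers":0.2,"x":-0.02,"y":0,"z":0.03,"spin":0},{"fingers":0.2,"x":-0.04,"y":0,"z":0.06,"spin":0},{"fingers":0.2,"x":-0.06,"y":0,"z":0.09,"spin":0},{"fingers":0.2,"x":-0.08,"y":0,"z":0.12,"spin":0},{"fingers":0.2,"x":-0.1,"y":0,"z":0.14,"spin":5},{"fingers":0.2,"x":-0.12,"y":0,"z":0.15,"spin":10},{"fingers":0.2,"x":-0.12,"y":0,"z":0.15,"spin":10},{"fingers":0.2,"x":-0.12,"y":0,"z":0.15,"spin":10},{"fingers":0.2,"x":-0.12,"y":0,"z":0.15,"spin":10},{"fingers":0.2,"x":-0.12,"y":0,"z":0.15,"spin":10}]'
cat > fin.py <<'E'
from h import *
print(get_obs()['force'])
p,d,c=snap('top');W=cloud(d,c);hsv=cv2.cvtColor(p,cv2.COLOR_RGB2HSV);H=W[...,2];hu=hsv[...,0].astype(int)
S=dict(red=(393.1,180.2,0),yellow=(458.7,138.6,25),green=(524.8,97.3,62),blue=(590.9,55.8,110))
for n,(x,y,h) in S.items():
    m=(np.hypot(W[...,0]*1000-x,W[...,1]*1000-y)<45)&(H>.058)&(H<.075)&(np.minimum((hu-h)%180,(h-hu)%180)<15)&(hsv[...,1]>90)
    if m.sum()>40:
        q=cv2.minEnclosingCircle((W[m][:,:2]*1000).astype(np.float32));print(n,m.sum(),'err mm',np.round(np.array(q[0])-[x,y],1),'r',round(q[1],1),'z',np.median(H[m]).round(4),H[m].std().round(4))
X=W[...,:2]@EX-XF;Y=W[...,:2]@EY-YC
m=(abs(hu-110)<15)&(hsv[...,1]>90)&(H>.165)&(H<.2)
print('shelf',m.sum(),np.percentile(X[m],[1,99]).round(4),np.percentile(Y[m],[.5,99.5]).round(4),np.median(H[m]).round(4))
for s in(-1,1): print('  z side',s,np.median(H[m&(Y*s>.06)]).round(4))
k=(H>.2)&(H<.265)&(abs(X+.106)<.05)&(abs(Y)<.06);print('owl X',np.percentile(X[k],[2,98]).round(4),'Y',np.percentile(Y[k],[2,98]).round(4),'z',np.percentile(H[k],[50,99]).round(4))
for n,(a,b,zl) in dict(pen=(.752,-.038,.08),tape=(.354,-.507,.015)).items():
    k=(np.hypot(W[...,0]-a,W[...,1]-b)<.1)&(H>zl);r=cv2.minAreaRect((W[k][:,:2]*1000).astype(np.float32));print(n,np.round(r[0],1))
q,_,_=snap('side')
save(np.hstack([cv2.resize(p[110:340,120:420],(400,307)),cv2.resize(q[90:320,200:500],(400,307))]),'fin.png')
E
python3 fin.py
```

```text
time_s: 78.7
ee_pos: [0.5909, 0.0557, 0.0455]
eef_rot: [-1.571, -0.0, 2.444]
force: [0.2, -0.2, 0.9]
grip_width: 0.0564
time_s: 79.7
ee_pos: [0.4965, -0.0389, 0.3163]
eef_rot: [-1.557, 0.012, 2.413]
force: [0.3, 0.4, -0.3]
grip_width: 0.0563
time_s: 80.7
ee_pos: [0.5062, -0.1821, 0.3149]
eef_rot: [-1.528, 0.035, 2.171]
force: [-0.1, -0.5, 0.3]
grip_width: 0.0563
[-0.10349329 -0.51441132  0.31819878]
red 190 err mm [-1.  -0.9] r 20.5 z 0.0672 0.0024
yellow 190 err mm [-1.2 -0.6] r 20.9 z 0.0675 0.0026
green 187 err mm [-1.6 -0.5] r 20.6 z 0.0672 0.0025
blue 184 err mm [-0.9 -0.9] r 20.8 z 0.0671 0.0024
shelf 2085 [-0.1357 -0.0793] [-0.127   0.1268] 0.1846
  z side -1 0.1847
  z side 1 0.1845
owl X [-0.1296 -0.0903] Y [-0.0207  0.0197] z [0.2498 0.2608]
pen [751.9 -37.9]
tape [ 354.  -506.1]
```

View pics/fin.png

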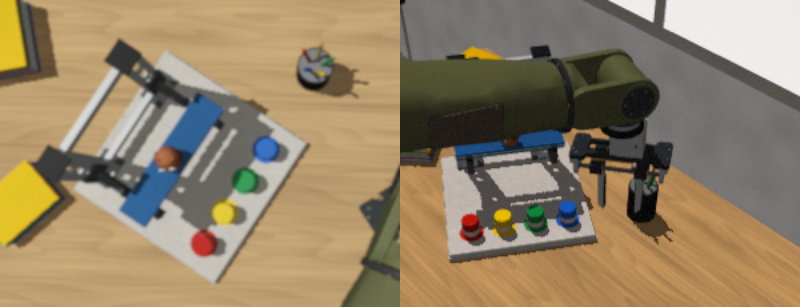

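The final picture shows all four jars on their own spots, the shelf on both brackets with the owl in its middle, and the arm clear at the right. I'm handing in.

```bash
python3 -c "
from station import workorder
print(workorder.hand_in())"
```

```text
the job is handed in; nothing more can be done
None
```

The display stand is set up as asked, and I handed the job in at about 81 s of the 210 s allowed; hand-in gave no verdict.

What the last checks showed:

- **Brackets:** both are hooked in the marked slots and pressed to a hard stop with roughly 14–17 N. After release, the arm tops near the plates were at 0.169–0.170 m against a nominal 0.171 m, with a droop of about 0.02 rad. The arm hid the slots during insertion, so I judged the lock from force and these heights, not by seeing the claws.
- **Shelf:** it lies level and centred between the stops, within about 1–2 mm in depth and length. It sits about 2–3 mm below its nominal height, within the allowed 6 mm.
- **Owl:** it stands upright, within about 4 mm of the middle of the shelf.
- **Jars:** all four were present and each is within 2 mm of its own spot. The red jar was knocked aside during the run, so I found it again before picking it up.
- **Bystanders:** the pen cup and tape dispenser read the same positions as at the start, to within about 1 mm. I did not measure the notebooks again; the arm never went near them.
- **Arm:** it was clear of everything at hand-in, with no force on the tool.

The only disagreement was the side camera, which put the uprights about 3.5 mm off sideways. The top and wrist cameras agreed with each other to about 1 mm, so I used those, and the brackets went in without resistance.

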